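Make up two tile sample kits

TASK

Make up the two customers' sample kits. Brown carton: lay the terracotta tile flat in the middle of the large bay, square with the carton, lay the blue trim strip flat on top of it across its middle, and stand the yellow-lidded grout pot in the middle of the small bay; white carton: the green hexagonal tile flat in the middle of the large bay and the black-lidded pot upright in the middle of the small bay. Set the tiles and the trim down gently without dropping them, and leave the grey tile and the red-lidded pot where they are.

Things in the scene. Friction and masses are not known exactly. Their poses are not given: they have to be found in the camera images.
- brown_carton: Brown cardboard carton, open, fixed, 184 (x) x 140 (y) x 35 mm high, walls and floor 4. Origin: centre of underside, on the bench (z = 0). A divider 30 high leaves a small bay on the -x side (inside 68 x 132, centre x = -54, y = 0) and a large bay on the +x side (inside 104 x 132, centre x = +36, y = 0); inner floor at z = 4. Outside its +x wall a flap is folded out, 55 long, up to 50 high.
- white_carton: White carton, open, fixed, 184 (x) x 140 (y) x 35 mm high, walls and floor 4. Origin: centre of underside, on the bench (z = 0). A divider 30 high leaves a small bay on the -x side (inside 68 x 132, centre x = -54, y = 0) and a large bay on the +x side (inside 104 x 132, centre x = +36, y = 0); inner floor at z = 4. Outside its +x wall a flap is folded out, 55 long, up to 50 high.
- terracotta_tile: Orange-brown terracotta square tile sample, 60 x 60 x 9 thick, about 70 g, lying flat on the bench face up. Origin: centre of the underside; x and y along its edges, z up. Sizes in mm.
- hex_tile: Green hexagonal tile sample, 60 across the flats (69 across the corners), 9 thick, about 70 g, lying flat on the bench. Origin: centre of the underside; y is square to one pair of flats (the others at 60 degrees to it), x points to a corner, z up. Sizes in mm.
- trim: Dark blue ceramic trim strip with a stepped ridge, 70 long (x) x 20 wide (y) x 13 high (the lowest 8 are the full 20 wide), about 45 g, lying flat on the bench ridge up. Origin: centre of the underside, z up. Sizes in mm.
- yellow_pot: Yellow-lidded grout sample pot standing upright: white tapering body with a yellow lid, 48 high in all; lid 44 across and the widest part, from 36 up to 48; body 39 to 42 across; about 90 g. Origin: centre of the underside, z up. Sizes in mm.
- black_pot: Black-lidded grout sample pot standing upright: white tapering body with a black lid, 48 high in all; lid 44 across and the widest part, from 36 up to 48; body 39 to 42 across; about 90 g. Origin: centre of the underside, z up. Sizes in mm.
- grey_tile: Dark grey square tile sample, 60 x 60 x 9 thick, same make as the terracotta one but not for these kits; it stays where it is. Origin: centre of the underside, z up. Sizes in mm. The stock stands mixed between the cartons, about 110 to 130 apart; an orange levelling wedge (70 long) and a round spacer tub (56 across, 40 high) are among it.
- red_pot: Red-lidded grout sample pot standing upright: white tapering body with a red lid, 48 high in all; lid 44 across and the widest part, from 36 up to 48; body 39 to 42 across; about 90 g. Origin: centre of the underside, z up. Not for these kits; it stays where it is. Sizes in mm.
There are look-alikes about, which are no part of the job. There is more than one size of the trim; the job needs the smallest.

How it is judged:
By the outcome, as a careful person would: the job done as asked, in the order asked, and still so for the second after the job is handed in, with the robot touching nothing.
It also fails if it takes over 139 s, if anything falls off the work surface, if the arm or the gripper's body presses on something with over 40 N, if the wrist force passes 120 N, or if a joint passes its speed limit or range.

ROBOT

A 6-joint arm with a two-finger parallel gripper is mounted at the origin on the work surface. World frame = base frame: x ahead of the robot, y to its left, z up, the work surface at z = 0. Lengths are in m, angles in rad, forces in N, time in s.
With the tool pointing down it reaches from about 0.35 to 0.925 m from the base axis. Payload 6.4 kg.
Tool frame: the origin (TCP) lies on the front face of the gripper's body, between the roots of the fingers; the fingertips stand 73 mm ahead of it and the grasp point (between the pads) lies manip.grasp_offset ahead of it (manip.grasp_offset is the distance from the TCP to the grasp point, in m); z points along the fingers, y is the direction in which the jaws open and shut (so a half turn about z gives the same grasp; the last joint's range is limited). The gripper opens to 85 mm and grips with 20 to 120 N. Pads are 22 mm wide; open, the fingers measure 114 mm over their backs; the gripper's body (76 mm by 85 mm) begins 54 mm behind the grasp point. The pads swing forward as they close: fully open they stand 13 mm farther back than shut.
Start: joints at [1.009, 0.245, 1.558, -0, 1.339, -0.174], TCP at [0.246, 0.602, 0.304] pointing down, gripper open.
Joint ranges: [-3.13, 3.13], [-1.02, 2.26], [0.13, 2.54], [-0.95, 4.09], [0.21, 2.88], [-2.74, 2.74]. Speed limits (rad/s): [2.57, 2.57, 3.14, 3.14, 3.14, 3.14].

INTERFACE

Orientations are given as a unit quaternion [w, x, y, z].
In Python, from rig import manip, optics, workorder, nets gives the robot as it stands.
- The arm moves only by the tool step_arm, never from a script. Its argument "targets" is text: rows parted by semicolons, each of 4 numbers parted by spaces: the shift along the tool's x, y, z each as a share of 0.25 m, from -1 to 1, then the turn about the tool's z as a share of pi/2 rad, from -1 to 1. A call has exactly 5 rows; each row is the pose to reach, as a shift and turn from the pose measured when the call began, along the tool's axes at that moment; what a row does not reach only later rows make up. A row lasts 1/12 s, in which the tool goes at most 41.7 mm and 7.16 degrees, less where a joint would pass 70% of its speed; a pose out of reach is approached as far as the arm can. A call with a number of a shift or a turn outside -1 to 1 is refused whole. A call with a gripper value outside its range is refused whole. "grip" is the opening, from -1 (shut) to 1 (fully open), set as the call begins (left out, the last holds). The fingers move at their own pace and stop on an object; "newtons" is the grip in N (left out, the last holds). Time passes only in rows, so rows that repeat a pose let the fingers close, or fill a call up. It gives the time, the measured TCP pose, the force and the opening at its end, in the units of the state.
- manip.state(): the state, without advancing time (a new reading comes with each control period).
- optics.get_image(name): name is "scene" or "top" or "wrist"; returns a dict with "img" (420x560x3 uint8, red, green, blue), "fovy" (degrees; the focal length in pixels is half the picture's height over the tangent of half this angle, whatever the lens; pixels are square), "cx", "cy" (the principal point, pixels), "rvec" (rotation vector, rad) and "tvec" (3), from world to camera coordinates, as OpenCV has them; the wrist camera has in their place "hand_eye" (4x4, takes a point from camera to tool coordinates, whose origin is the TCP and whose axes are the flange's). Camera axes: x right, y down, z forward; pixel columns grow to the right and rows downward; lengths in m; the calibration is good to about 2 mm. A picture is of the moment at which its call begins: read the wrist's pose just before it. There is no depth.
- workorder.job_done(): hands the job in, once; it reports no verdict.
Trained networks look in a picture, given as the dict that the camera call returned (one of the last four; its "shot" number tells which), for a name from the list of things; names that differ only in an ending like _2 or _b are one class to them, and where a whole thing is asked for, a point or a joint stands for the part that bears it (a point fixed in the world has none). Each returns a list of dicts, best first, with "p" (0 to 1); they miss things now and then, are a little off and sometimes report something else, mostly with a low value. They report only what shows in the picture. A call takes as long as a camera call. They do not tell look-alikes from the thing itself.
- nets.cut_out(picture, label): "region" (420x560 bool, what is visible of it) and "bbox" ([left, top, right, bottom] in pixels, round what is visible of it).
- nets.place_of(picture, label): "xy" ([column, row] in pixels: a listed point, or the origin of a listed thing).
The state is a dict: "time": time; "joint_pos": joint angles; "qvel": joint speeds; "effort": joint torques, N m; "position": TCP position; "ee_rot": TCP orientation; "force": force on the tool from outside, world axes, zero at the start; "ft_torque": the same for the moment, N m; "gripper_width": finger opening in m.
Only numpy, scipy, OpenCV 4.12 (cv2) and the standard library are available. Lean on these libraries where they do the work, as an engineer would, in place of code of your own. Each camera call takes 0.05 s, during which the arm holds its last target. There are 200 camera calls.

## Working session

There is one attempt and no reset: what is moved stays moved. The work goes in short steps, Python scripts to look and compute and a tool call to move; the robot and the scene stay as the last step left them, time stands still between calls to the robot, and variables do not carry over. Pictures are saved under pics/ and viewed, about 12 in all and at most 16, crops included, and the job is handed in when it is done.

Besides the shell and the picture viewer there is one more tool, called after ">>>" as name(argument=value, ...) on one line, values as JSON. step_arm: Moves the arm, as the interface text tells. Shift numbers are shares of 0.25 m and turn numbers shares of pi/2 rad, none past 1 either way. Its arguments: {"type":"object","properties":{"targets":{"type":"string"},"grip":{"type":"number"},"newtons":{"type":"number"}},"required":["targets"]}

```bash
mkdir -p pics; cat > h.py <<'E'
import numpy as np, cv2
from rig import manip, optics, workorder, nets
def save(p,name,crop=None,s=1):
    im=p["img"][:,:,::-1]
    if crop: im=im[crop[1]:crop[3],crop[0]:crop[2]]
    cv2.imwrite("pics/"+name,cv2.resize(im,None,fx=s,fy=s))
def cam(p,st=None):
    f=p["img"].shape[0]/2/np.tan(np.radians(p["fovy"])/2)
    K=np.array([[f,0,p["cx"]],[0,f,p["cy"]],[0,0,1]])
    if "rvec" in p:
        R=cv2.Rodrigues(np.array(p["rvec"],float))[0];return K,R,np.array(p["tvec"],float).ravel()
    w,x,y,z=st["ee_rot"]; from scipy.spatial.transform import Rotation as Ro
    T=np.eye(4);T[:3,:3]=Ro.from_quat([x,y,z,w]).as_matrix();T[:3,3]=st["position"]
    T=np.linalg.inv(T@np.array(p["hand_eye"]));return K,T[:3,:3],T[:3,3]
def ray(p,uv,z,st=None):
    K,R,t=cam(p,st);d=R.T@np.linalg.inv(K)@np.array([uv[0],uv[1],1.]);c=-R.T@t
    return c+d*(z-c[2])/d[2]
def proj(p,P,st=None):
    K,R,t=cam(p,st);return cv2.projectPoints(np.array(P,float).reshape(-1,3),cv2.Rodrigues(R)[0],t,K,None)[0].reshape(-1,2)
E
python3 - <<'E'
from h import *
print(manip.state(),manip.grasp_offset)
p=optics.get_image("top");save(p,"top.png",s=1.4);print({k:v for k,v in p.items() if k!="img"})
for n in "brown_carton white_carton terracotta_tile hex_tile trim yellow_pot black_pot grey_tile red_pot".split():
    for d in nets.place_of(p,n): print(n,d,ray(p,d["xy"],0).round(4))
s=optics.get_image("scene");save(s,"scene.png",s=1.4)
E
```

```text
{'time': 0.0, 'joint_pos': array([ 1.00892561e+00,  2.45822710e-01,  1.55904009e+00,  1.36541130e-05,
        1.33866859e+00, -1.74102172e-01]), 'qvel': array([-0.00033693, -0.00090604, -0.00052824, -0.0023319 ,  0.00123451,
        0.00061565]), 'effort': array([ 3.82185928e-03, -4.29501522e+01, -3.26135516e+01, -4.91427306e-05,
        5.13727718e-03, -1.22150797e-05]), 'position': array([0.24554541, 0.60138055, 0.30276063]), 'ee_rot': array([-3.54916589e-04,  1.92673288e-01,  9.81262485e-01, -9.02085156e-04]), 'force': array([ 0.62634877, -0.47451696, -1.65044342]), 'ft_torque': array([ 0.01291862, -0.03305303,  0.0226729 ]), 'gripper_width': 0.08538691744796228} 0.0539
{'fovy': 53.258729090569496, 'cx': 282.5519159740416, 'cy': 210.14833521367018, 'rvec': array([ 2.10906868, -2.16826419,  0.16833707]), 'tvec': array([0.01006679, 0.51616186, 1.05674484]), 'shot': 1}
brown_carton {'xy': [160.9, 213.5], 'p': 0.56} [0.5227 0.3265 0.    ]
white_carton {'xy': [415.7, 215.3], 'p': 0.58} [ 0.4985 -0.3648  0.    ]
terracotta_tile {'xy': [330.6, 239.5], 'p': 0.92} [ 0.4393 -0.1312  0.    ]
hex_tile {'xy': [331.4, 154.1], 'p': 0.61} [ 0.6765 -0.1442  0.    ]
trim {'xy': [221.5, 276.2], 'p': 0.88} [0.3498 0.1626 0.    ]
trim {'xy': [280.4, 158.5], 'p': 0.56} [ 0.6679 -0.0023  0.    ]
trim {'xy': [372.7, 140.4], 'p': 0.53} [ 0.7128 -0.2612  0.    ]
trim {'xy': [160.7, 213.1], 'p': 0.29} [0.5239 0.3271 0.    ]
yellow_pot {'xy': [233.7, 237.0], 'p': 0.5} [0.4532 0.1292 0.    ]
black_pot {'xy': [323.9, 198.8], 'p': 0.68} [ 0.551 -0.118  0.   ]
grey_tile {'xy': [278.4, 198.2], 'p': 0.66} [0.5561 0.0062 0.    ]
grey_tile {'xy': [281.9, 239.4], 'p': 0.35} [ 4.432e-01 -3.000e-04  0.000e+00]
grey_tile {'xy': [161.2, 215.4], 'p': 0.28} [0.5175 0.3256 0.    ]
red_pot {'xy': [232.9, 233.0], 'p': 0.68} [0.4641 0.1313 0.    ]
red_pot {'xy': [284.4, 240.9], 'p': 0.57} [ 0.4389 -0.0069  0.    ]
```

View pics/top.png

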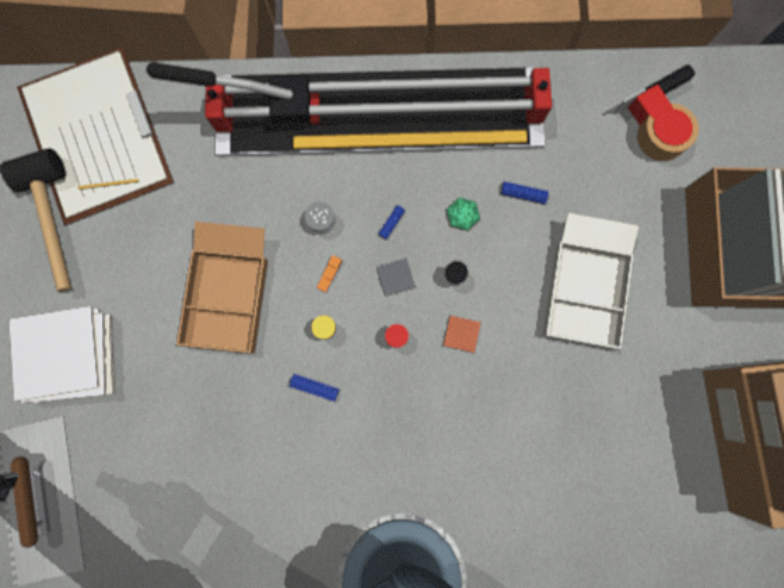

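View pics/scene.png

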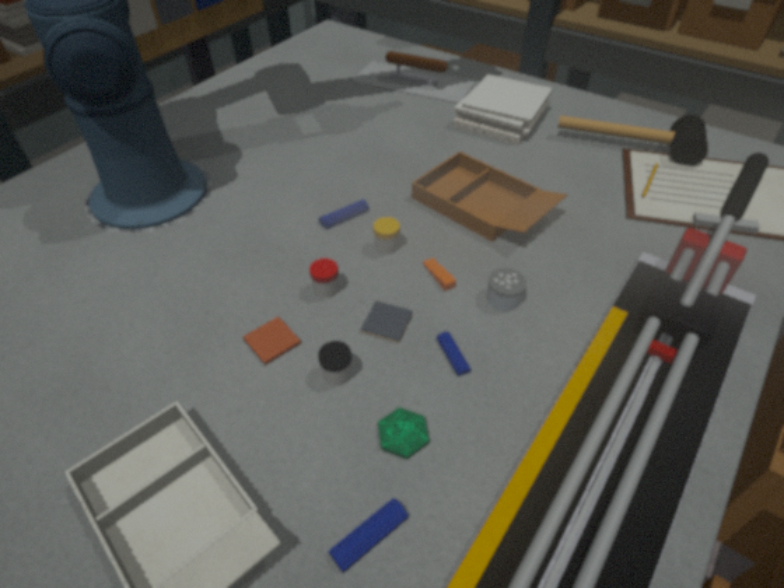

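The top view shows the brown carton at about (222,287) and the white one at (590,280), both in the enlarged picture. Terracotta is at (462,334), hex (463,213), yellow (323,327), black (456,272), grey (395,277) and red (396,336). Of the three blue trims, the one at (392,222) is clearly the smallest.

```bash
cat >> h.py <<'E'
def rect(p,reg,z,st=None):
    c=max(cv2.findContours(reg.astype(np.uint8),cv2.RETR_EXTERNAL,cv2.CHAIN_APPROX_NONE)[0],key=cv2.contourArea)[:,0]
    w=np.array([ray(p,u,z,st)[:2] for u in c])*1000
    (x,y),(a,b),th=cv2.minAreaRect(w.astype(np.float32))
    if a<b: a,b,th=b,a,th+90
    return np.round([x,y,a,b,(th+90)%180-90],1)   # long side direction
def plan(x,y,z,psi,tag=""):
    """psi: world direction (deg) of jaw axis; prints tool-frame shares"""
    s=manip.state();w,a,b,c=s["ee_rot"]
    from scipy.spatial.transform import Rotation as Ro
    R=Ro.from_quat([a,b,c,w]).as_matrix()
    d=R.T@(np.array([x,y,z])/1000-s["position"])/.25
    cur=np.degrees(np.arctan2(R[1,1],R[0,1]))
    # tool z down: +turn about tool z lowers world angle
    t=-((psi-cur+90)%180-90)/90
    print(tag,"shift",d.round(3),"turn",round(t,3),"alt",round(t-2*np.sign(t),3),"cur",round(cur,1),"tilt",R[:,2].round(3),"j6",round(s["joint_pos"][5],2),"pos",(s["position"]*1000).round(1))
E
python3 - <<'E'
from h import *
p=optics.get_image("top")
hz={"terracotta_tile":9,"hex_tile":9,"trim":8,"yellow_pot":48,"black_pot":48,"grey_tile":9,"red_pot":48,"brown_carton":35,"white_carton":35}
for n,z in hz.items():
    for d in nets.cut_out(p,n):
        print(n,d["p"],d["bbox"],rect(p,d["region"],z/1000))
E
```

```text
terracotta_tile 0.9 [318.7, 227.4, 344.8, 251.6] [ 441.  -127.6   59.9   59.6  -15.8]
hex_tile 0.69 [316.9, 140.4, 342.9, 163.8] [ 678.6 -140.8   64.3   59.   -46.3]
trim 0.85 [210.2, 268.1, 244.7, 283.5] [348.2 154.2  89.6  27.8  70.4]
trim 0.78 [271.4, 144.9, 287.4, 164.5] [ 6.67e+02 -4.00e-01  7.22e+01  2.42e+01 -3.04e+01]
trim 0.72 [126.5, 156.6, 189.7, 252.1] [546.1 326.2 245.9 152.4  -7.1]
trim 0.65 [355.0, 131.3, 389.7, 144.6] [ 717.7 -264.9   92.5   30.    75.7]
yellow_pot 0.7 [221.7, 224.5, 239.3, 242.7] [456.5 130.5  41.7  41.3  -0.6]
black_pot 0.56 [319.9, 186.4, 336.1, 203.4] [ 550.8 -119.    45.6   41.9   -2.3]
black_pot 0.37 [318.7, 228.4, 342.9, 250.9] [ 437.8 -123.2   58.1   58.    75.3]
grey_tile 0.93 [270.7, 185.6, 295.1, 214.9] [555.   -4.5  61.6  60.9 -76. ]
red_pot 0.51 [275.9, 231.3, 293.5, 251.7] [438.7  -3.3  43.8  41.2  -1.6]
brown_carton 0.78 [125.4, 156.7, 192.0, 251.4] [542.5 318.8 243.4 151.5  -6.8]
white_carton 0.97 [385.5, 151.7, 457.6, 252.6] [ 533.7 -370.4  246.7  152.5  -12.5]
```

```bash
python3 - <<'E'
from h import *
plan(510,320,300,83,"brown"); plan(441,-127,200,74.2,"terra")
E
```

```text
brown shift [-1.404 -0.644  0.015] turn -0.169 alt 1.831 cur 67.8 tilt [-0. -0. -1.] j6 -0.17 pos [245.8 601.7 303.9]
terra shift [-1.825 -2.403  0.416] turn -0.071 alt 1.929 cur 67.8 tilt [-0. -0. -1.] j6 -0.17 pos [245.8 601.7 303.9]
```

>>> step_arm(targets="-0.14 -0.064 0 0; -0.28 -0.128 0 0; -0.42 -0.192 0 0; -0.56 -0.256 0 0; -0.7 -0.32 0 0")

```text
time: 1.47
position: [0.3784, 0.4602, 0.3041]
ee_rot: [0.0, 0.192, 0.981, 0.0]
force: [0.3, 0.2, 0.1]
gripper_width: 0.0852
```

>>> step_arm(targets="-0.15 -0.064 0 -0.04; -0.29 -0.128 0 -0.08; -0.43 -0.192 0 -0.12; -0.57 -0.256 0 -0.17; -0.7 -0.32 0 -0.17")

```text
time: 1.88
position: [0.5115, 0.3182, 0.3043]
ee_rot: [0.0, 0.059, 0.998, 0.0]
force: [-0.2, 0.7, 0.7]
gripper_width: 0.0854
```

>>> step_arm(targets="0 0 0 0; 0 0 0 0; 0 0 0 0; 0 0 0 0; 0 0 0 0")

```text
time: 2.3
position: [0.5106, 0.3194, 0.3043]
ee_rot: [0.0, 0.058, 0.998, 0.0]
force: [0.6, 0.0, 0.2]
gripper_width: 0.0855
```

```bash
python3 - <<'E'
from h import *
plan(510,320,300,83,"brown"); plan(441,-127,200,74.2,"terra")
s=manip.state();p=optics.get_image("wrist");save(p,"w1.png",s=1.4);print(np.array(p["hand_eye"]).round(3),p["fovy"])
for d in nets.cut_out(p,"brown_carton"): print(d["p"],d["bbox"],rect(p,d["region"],.035,s))
for d in nets.place_of(p,"brown_carton"): print(d,ray(p,d["xy"],0,s))
E
```

```text
brown shift [0.003 0.002 0.017] turn 0.004 alt -1.996 cur 83.3 tilt [ 0.001  0.001 -1.   ] j6 -1.08 pos [510.6 319.4 304.3]
terra shift [ 0.07  -1.806  0.416] turn 0.102 alt -1.898 cur 83.3 tilt [ 0.001  0.001 -1.   ] j6 -1.08 pos [510.6 319.4 304.3]
[[-0.    -0.966 -0.26   0.066]
 [ 1.    -0.     0.    -0.   ]
 [-0.001 -0.26   0.966 -0.069]
 [ 0.     0.     0.     1.   ]] 60.88673913179197
0.94 [209.3, 86.2, 367.4, 327.7] [547.1 322.1 246.2 141.2  -7.5]
{'xy': [283.1, 182.3], 'p': 0.73} [0.51776961 0.3253561  0.        ]
```

View pics/w1.png

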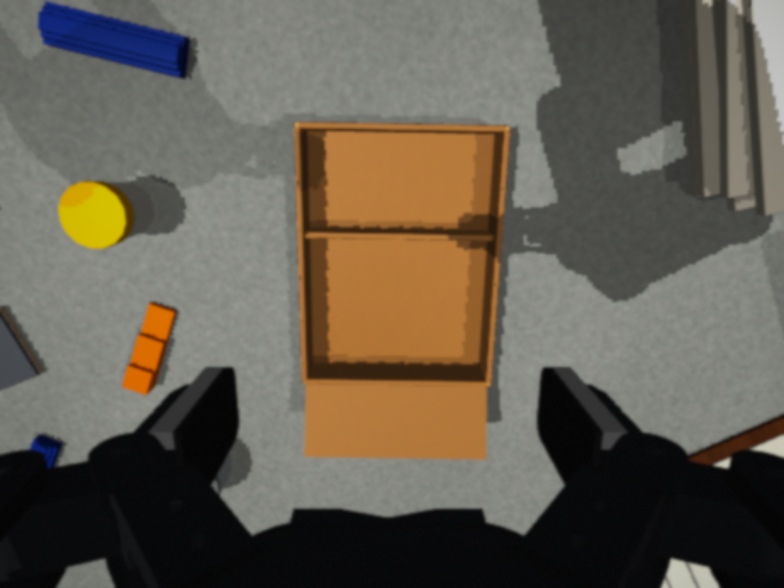

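Wrist view: the brown carton's outer rim corners are at about (295,123), (509,127), (490,383) and (302,381) enlarged. The flap is at the bottom, and the bays are empty.

```bash
python3 - <<'E'
from h import *
s=manip.state();p=optics.get_image("wrist")
P=np.array([ray(p,np.array(u)/1.4,.035,s)[:2]*1000 for u in [(295,123),(509,127),(490,383),(302,381)]])
print(P.round(1))
M=np.array([[-92,70],[-92,-70],[92,-70],[92,70]])
# which side: image-left is world?
for m in (M,M*[1,-1]):
    q=P-P.mean(0);U,S,V=np.linalg.svd(m.T@q);R=(U@V).T; print(P.mean(0),np.linalg.det(R),np.degrees(np.arctan2(R[1,0],R[0,0])),(q-m@R.T).round(1).tolist())
R=cv2.getRotationMatrix2D((0,0),0,1)
E
```

```text
[[418.  270.2]
 [436.4 406.6]
 [614.6 383.1]
 [596.7 245.6]]
[516.42942178 326.38031825] -1.0 -7.6299209013457885 [[2.0, 1.0], [1.9, -1.3], [-2.3, -0.5], [-1.6, 0.8]]
[516.42942178 326.38031825] 1.0 -7.6299209013457885 [[2.0, 1.0], [1.9, -1.3], [-2.3, -0.5], [-1.6, 0.8]]
```

>>> step_arm(targets="0 -0.16 0 0; 0.01 -0.32 0 0; 0.01 -0.48 0 0; 0.02 -0.64 0 0; 0.02 -0.8 0 0")

```text
time: 2.92
position: [0.4818, 0.1198, 0.3043]
ee_rot: [0.001, 0.058, 0.998, 0.0]
force: [0.1, -0.7, 0.2]
gripper_width: 0.0858
```

>>> step_arm(targets="0 -0.16 0.05 0.03; 0.01 -0.32 0.1 0.06; 0.01 -0.48 0.15 0.1; 0.02 -0.64 0.2 0.1; 0.02 -0.8 0.25 0.1")

```text
time: 3.33
position: [0.4534, -0.0773, 0.2422]
ee_rot: [0.001, 0.136, 0.991, 0.0]
force: [1.1, 0.2, 0.6]
gripper_width: 0.0854
```

>>> step_arm(targets="0.02 -0.16 0.1 0; 0.04 -0.2 0.16 0; 0.04 -0.2 0.16 0; 0.04 -0.2 0.16 0; 0.04 -0.2 0.16 0")

```text
time: 3.75
position: [0.4312, -0.1223, 0.2031]
ee_rot: [0.002, 0.135, 0.991, 0.0]
force: [0.0, 1.3, -0.1]
gripper_width: 0.0856
```

```bash
python3 - <<'E'
from h import *
plan(441,-127,200,74.2,"terra")
s=manip.state();p=optics.get_image("wrist");save(p,"w2.png",s=1.4)
for d in nets.cut_out(p,"terracotta_tile"): print(d["p"],d["bbox"],rect(p,d["region"],.009,s))
E
```

```text
terra shift [-0.043 -0.007  0.013] turn 0.003 alt -1.997 cur 74.5 tilt [ 0.004 -0.    -1.   ] j6 -1.83 pos [ 431.2 -122.3  203.1]
0.64 [233.6, 177.0, 313.4, 256.0] [ 441.6 -128.3   61.8   59.8  -14.1]
```

View pics/w2.png

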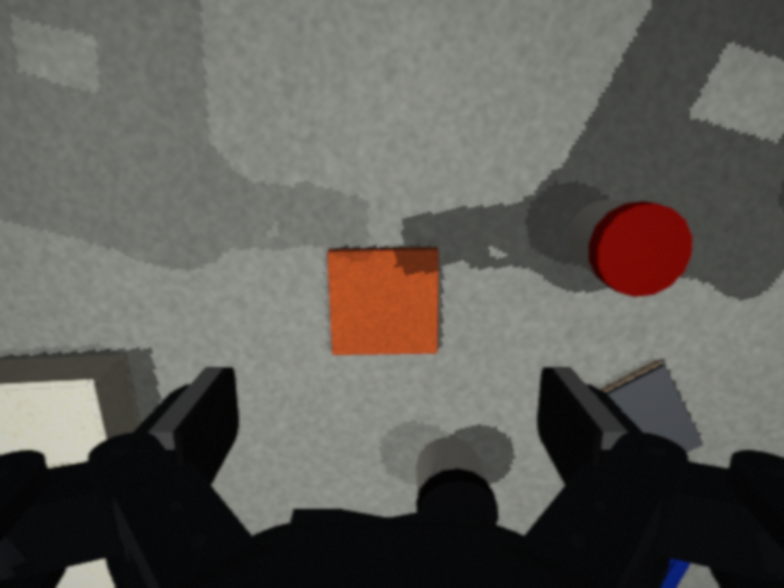

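The tile is square to the jaws, at about (328–440, 248–355) enlarged, with the fingertips near (235,370) and (540,370). I'll check the fingertip depth at a partial opening while centring over the tile.

```bash
python3 - <<'E'
from h import *
plan(441.5,-128,110,75,"terra")
p=optics.get_image("wrist");K=cam({**p,"rvec":np.zeros(3),"tvec":np.zeros(3)})[0]
Ti=np.linalg.inv(np.array(p["hand_eye"]))
for z in (.055,.06,.065,.07,.073):
    for x in (.011,-.011):
        q=[K@(Ti@[x,y,z,1])[:3] for y in (-.0427,.0427)];print(z,x,[(a[:2]/a[2]*1.4).round(0).tolist() for a in q])
E
```

```text
terra shift [-0.043 -0.012  0.374] turn -0.005 alt 1.995 cur 74.5 tilt [ 0.005 -0.001 -1.   ] j6 -1.83 pos [ 431.6 -122.1  203.6]
0.055 0.011 [[230.0, 368.0], [548.0, 368.0]]
0.055 -0.011 [[236.0, 441.0], [541.0, 440.0]]
0.06 0.011 [[235.0, 360.0], [542.0, 360.0]]
0.06 -0.011 [[241.0, 431.0], [536.0, 431.0]]
0.065 0.011 [[240.0, 354.0], [537.0, 353.0]]
0.065 -0.011 [[246.0, 422.0], [531.0, 422.0]]
0.07 0.011 [[245.0, 347.0], [532.0, 347.0]]
0.07 -0.011 [[250.0, 414.0], [527.0, 414.0]]
0.073 0.011 [[248.0, 344.0], [529.0, 343.0]]
0.073 -0.011 [[253.0, 409.0], [524.0, 409.0]]
```

>>> step_arm(targets="-0.02 -0.004 0.1 0; -0.047 -0.008 0.2 0; -0.047 -0.008 0.3 0; -0.047 -0.008 0.37 0; -0.047 -0.008 0.37 0", grip=0.6, newtons=30)

```text
time: 4.32
position: [0.4413, -0.1255, 0.1083]
ee_rot: [-0.001, 0.134, 0.991, 0.001]
force: [-0.4, 0.0, -0.1]
gripper_width: 0.0684
```

```bash
python3 - <<'E'
from h import *
plan(441.5,-128,80,75,"terra")
print(manip.state()["gripper_width"])
s=manip.state();p=optics.get_image("wrist");save(p,"w3.png",s=1.4)
for d in nets.cut_out(p,"terracotta_tile"): print(d["p"],d["bbox"],rect(p,d["region"],.009,s))
E
```

```text
terra shift [-0.004 -0.01   0.113] turn -0.004 alt 1.996 cur 74.6 tilt [-0.001  0.002 -1.   ] j6 -1.83 pos [ 441.3 -125.5  108.3]
0.06835684170653775
0.72 [207.2, 191.8, 336.2, 307.2] [ 441.7 -127.8   61.3   60.1  -14.7]
```

View pics/w3.png

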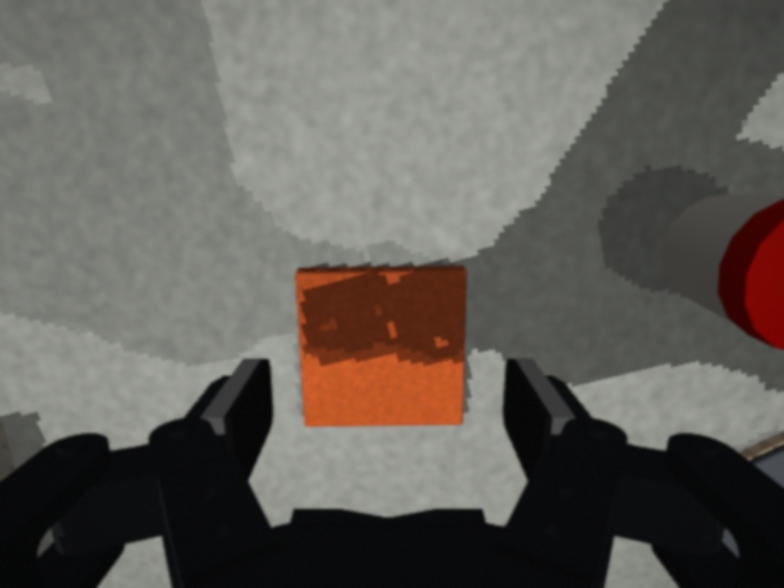

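The tile is central between the jaws. The tips are about 60 mm ahead when open, 66–68 mm at this opening and 73 mm shut, so I'll use TCP z of about 71 mm.

>>> step_arm(targets="-0.002 -0.008 0.04 0; -0.002 -0.008 0.08 0; -0.002 -0.008 0.12 0; -0.002 -0.008 0.14 0; -0.002 -0.008 0.149 0")

```text
time: 4.83
position: [0.4427, -0.1286, 0.0731]
ee_rot: [0.001, 0.134, 0.991, 0.0]
force: [0.7, 0.1, -0.4]
gripper_width: 0.0684
```

>>> step_arm(targets="0 0 0 0; 0 0 0 0; 0 0 0 0; 0 0 0 0; 0 0 0 0", grip=-0.2, newtons=40)

```text
time: 5.25
position: [0.4427, -0.1285, 0.0731]
ee_rot: [0.001, 0.134, 0.991, 0.0]
force: [0.2, -0.2, -0.5]
gripper_width: 0.0581
```

>>> step_arm(targets="0 0 0 0; 0 0 0 0; 0 0 -0.04 0; 0 0 -0.08 0; 0 0 -0.12 0")

```text
time: 5.67
position: [0.4428, -0.1286, 0.1044]
ee_rot: [0.002, 0.134, 0.991, 0.0]
force: [0.1, -1.2, -0.8]
gripper_width: 0.0583
```

```bash
python3 - <<'E'
from h import *
plan(552.1,321.6,150,82.4,"bay"); print(manip.state()["gripper_width"],manip.state()["force"])
s=manip.state();p=optics.get_image("wrist");save(p,"w4.png",s=1)
E
```

```text
bay shift [ 0.056  1.853 -0.182] turn -0.087 alt 1.913 cur 74.6 tilt [ 0.003 -0.    -1.   ] j6 -1.83 pos [ 442.8 -128.6  104.4]
0.05834368181486684 [ 0.14344194 -1.24834631 -0.81864871]
```

View pics/w4.png

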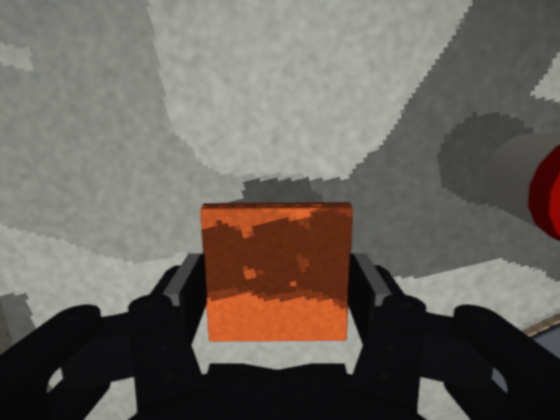

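The tile is held, square and central (200–350, 203–341). Carrying it to the brown large bay.

>>> step_arm(targets="0 0.05 -0.1 0; 0.01 0.2 -0.18 0; 0.02 0.35 -0.18 0; 0.02 0.5 -0.18 0; 0.03 0.65 -0.18 0")

```text
time: 6.13
position: [0.4806, 0.0309, 0.1531]
ee_rot: [0.005, 0.134, 0.991, -0.001]
force: [0.0, 0.4, -0.9]
gripper_width: 0.0581
```

>>> step_arm(targets="0.01 0.15 0 -0.01; 0.01 0.3 0 -0.03; 0.02 0.45 0 -0.05; 0.02 0.6 0 -0.07; 0.02 0.75 0 -0.09")

```text
time: 6.55
position: [0.5259, 0.2151, 0.1539]
ee_rot: [0.006, 0.063, 0.998, -0.001]
force: [0.5, -1.3, -0.7]
gripper_width: 0.058
```

```bash
python3 - <<'E'
from h import *
plan(552.1,321.6,130,82.4,"bay")
E
```

```text
bay shift [-0.05   0.436  0.096] turn 0.004 alt -1.996 cur 82.8 tilt [ 0.012 -0.003 -1.   ] j6 -1.25 pos [525.9 215.1 153.9]
```

>>> step_arm(targets="-0.01 0.14 0 0; -0.03 0.28 0 0; -0.05 0.4 0 0; -0.05 0.436 0 0; -0.05 0.436 0.05 0")

```text
time: 6.97
position: [0.5539, 0.3243, 0.1446]
ee_rot: [0.009, 0.061, 0.998, 0.0]
force: [1.3, 0.5, 0.4]
gripper_width: 0.0585
```

```bash
python3 - <<'E'
from h import *
plan(551.4,321.6,78,82.4,"bay")
s=manip.state();p=optics.get_image("wrist");save(p,"w5.png",s=1.4)
# expected rim corners for carton model
c=np.array([516.4,326.4]);t=np.radians(-7.6);R=np.array([[np.cos(t),-np.sin(t)],[np.sin(t),np.cos(t)]])
P=[[*(c+R@np.array(m)),z] for m,z in [((-88,66),35),((-88,-66),35),((-18,66),30),((-18,-66),30),((88,66),4),((88,-66),4)]]
print((proj(p,np.array(P)/1000,s)*1.4).round(0).tolist())
E
```

```text
bay shift [ 0.013 -0.012  0.266] turn 0.006 alt -1.994 cur 83.0 tilt [ 0.018 -0.    -1.   ] j6 -1.09 pos [553.9 324.3 144.6]
[[596.0, -48.0], [168.0, -53.0], [566.0, 182.0], [196.0, 179.0], [522.0, 411.0], [238.0, 408.0]]
```

View pics/w5.png

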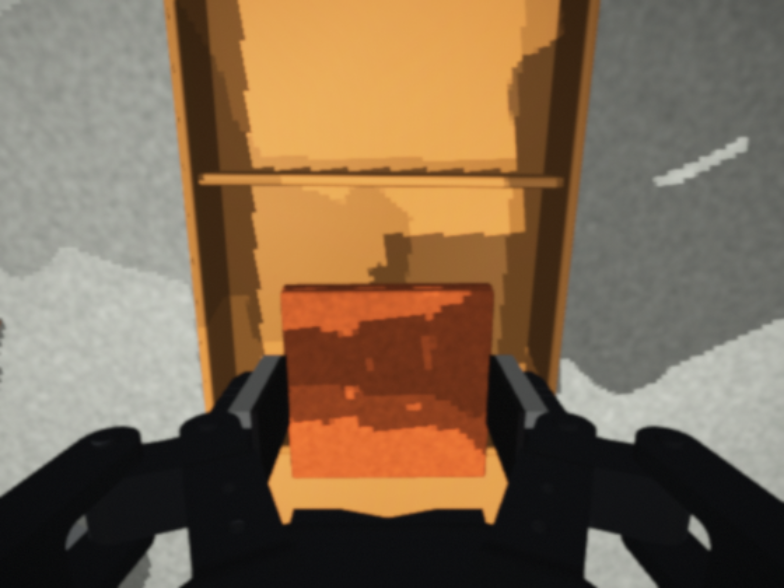

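The model's divider line agrees with the picture to within 4 px, and the tile is square to the carton. Lowering.

>>> step_arm(targets="0.01 -0.006 0.06 0.005; 0.01 -0.012 0.12 0.005; 0.01 -0.012 0.18 0.005; 0.01 -0.012 0.22 0.005; 0.01 -0.012 0.25 0.005")

```text
time: 7.43
position: [0.5486, 0.3175, 0.0763]
ee_rot: [0.004, 0.066, 0.998, -0.003]
force: [-13.1, -6.9, 14.3]
gripper_width: 0.0582
```

>>> step_arm(targets="0 0 0 0; 0 0 0 0; 0 0 0.004 0; 0 0 0.006 0; 0 0 0.006 0")

```text
time: 7.85
position: [0.5492, 0.3172, 0.0761]
ee_rot: [0.004, 0.066, 0.998, -0.003]
force: [-3.5, -3.3, 9.2]
gripper_width: 0.0581
```

```bash
python3 - <<'E'
from h import *
plan(551.7,321.6,77,82.4,"bay");print(manip.state()["force"])
E
```

```text
bay shift [-0.008  0.019 -0.004] turn -0.0 alt 2.0 cur 82.4 tilt [ 0.008 -0.006 -1.   ] j6 -1.08 pos [549.2 317.2  76.1]
[-3.45206688 -3.3036657   9.18638678]
```

>>> step_arm(targets="0 0 -0.015 0; -0.006 0.014 -0.015 0; -0.01 0.019 -0.015 0; -0.01 0.019 -0.015 0; -0.01 0.019 -0.015 0")

```text
time: 8.27
position: [0.5522, 0.3217, 0.0795]
ee_rot: [0.004, 0.066, 0.998, -0.003]
force: [0.5, -0.1, -0.1]
gripper_width: 0.0582
```

```bash
python3 - <<'E'
from h import *
plan(551.7,321.6,77,82.4,"bay");print(manip.state()["force"])
E
```

```text
bay shift [ 0.002 -0.001  0.01 ] turn -0.0 alt 2.0 cur 82.4 tilt [ 0.008 -0.006 -1.   ] j6 -1.08 pos [552.2 321.7  79.5]
[ 0.54394967 -0.06492407 -0.12495562]
```

>>> step_arm(targets="0 0 0.003 0; 0 0 0.006 0; 0 0 0.009 0; 0 0 0.011 0; 0 0 0.011 0")

```text
time: 8.68
position: [0.5521, 0.3216, 0.0766]
ee_rot: [0.004, 0.066, 0.998, -0.003]
force: [-0.8, 0.0, 0.3]
gripper_width: 0.058
```

>>> step_arm(targets="0 0 0 0; 0 0 0 0; 0 0 0 0; 0 0 0 0; 0 0 0 0", grip=0.7)

```text
time: 9.1
position: [0.5522, 0.3216, 0.0767]
ee_rot: [0.004, 0.066, 0.998, -0.003]
force: [-0.2, 0.8, 0.5]
gripper_width: 0.0729
```

>>> step_arm(targets="0 0 -0.1 0; 0 0 -0.25 0; 0 0 -0.4 0; 0 0 -0.5 0; 0 0 -0.5 0")

```text
time: 9.52
position: [0.5543, 0.3238, 0.2095]
ee_rot: [0.01, 0.066, 0.998, -0.0]
force: [0.5, 0.2, 1.7]
gripper_width: 0.0728
```

```bash
python3 - <<'E'
from h import *
plan(667,-.4,200,59.6,"trim")
s=manip.state();p=optics.get_image("wrist");save(p,"w6.png",s=1.2)
for d in nets.cut_out(p,"terracotta_tile"): print(d["p"],d["bbox"],rect(p,d["region"],.013,s))
E
```

```text
trim shift [-0.617 -1.226  0.049] turn 0.253 alt -1.747 cur 82.4 tilt [ 0.02  -0.002 -1.   ] j6 -1.08 pos [554.3 323.8 209.5]
0.75 [230.5, 154.4, 314.1, 232.2] [551.3 320.8  60.2  59.8  -7.6]
```

View pics/w6.png

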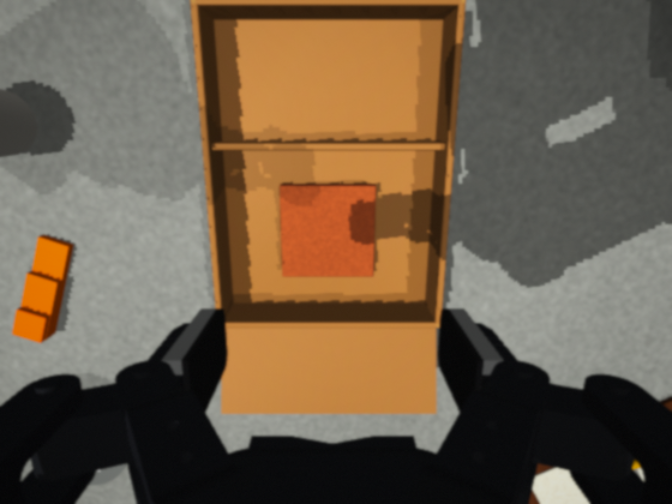

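The tile lies flat and square in the middle of the bay (280–375, 184–276), measured at (551,321) with yaw −7.6°. Next, the small trim.

>>> step_arm(targets="-0.06 -0.12 0 0; -0.13 -0.26 0 0; -0.2 -0.4 0 0; -0.26 -0.52 0 0; -0.3 -0.6 0 0")

```text
time: 10.03
position: [0.6059, 0.1611, 0.2021]
ee_rot: [0.003, 0.067, 0.998, -0.003]
force: [0.3, 0.6, 0.7]
gripper_width: 0.0726
```

>>> step_arm(targets="-0.06 -0.12 0 0.05; -0.13 -0.26 0.02 0.11; -0.2 -0.4 0.05 0.17; -0.26 -0.52 0.05 0.22; -0.3 -0.6 0.05 0.25")

```text
time: 10.45
position: [0.6594, -0.0007, 0.1877]
ee_rot: [0.002, 0.263, 0.965, -0.003]
force: [0.2, 0.2, 1.1]
gripper_width: 0.0728
```

>>> step_arm(targets="0 0 0 0; 0 0 0 0; 0 0 0 0; 0 0 0 0; 0 0 0 0", grip=-0.2)

```text
time: 10.87
position: [0.6589, 0.0007, 0.1872]
ee_rot: [0.001, 0.262, 0.965, -0.003]
force: [0.2, 0.2, -0.2]
gripper_width: 0.0339
```

```bash
python3 - <<'E'
from h import *
s=manip.state();p=optics.get_image("wrist");save(p,"w7.png",s=1.2)
for d in nets.cut_out(p,"trim"): print(d["p"],d["bbox"],rect(p,d["region"],.008,s))
plan(667,-.4,120,59.6,"trim")
print(s["gripper_width"])
E
```

```text
0.56 [268.0, 162.7, 302.3, 261.2] [ 6.678e+02  5.000e-01  7.240e+01  2.000e+01 -3.350e+01]
trim shift [-0.028  0.014  0.271] turn -0.0 alt 2.0 cur 59.6 tilt [ 0.002 -0.006 -1.   ] j6 -1.21 pos [6.591e+02 4.000e-01 1.877e+02]
0.03391967947456438
```

View pics/w7.png

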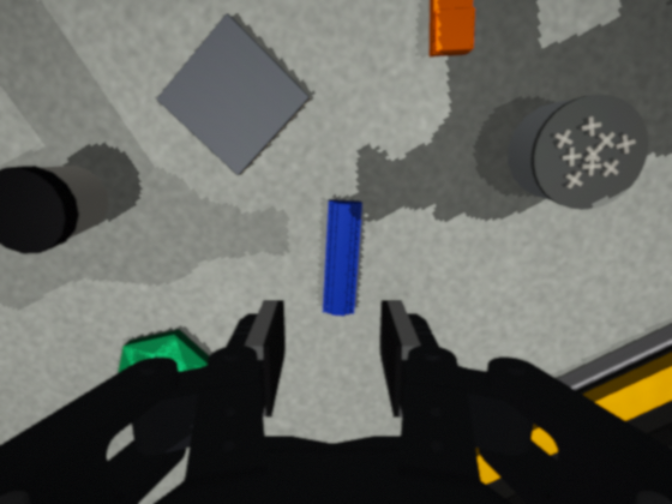

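The small trim is at (322–362, 200–315), with yaw about −33°. The cutter rail is at lower right, clear of the jaws.

>>> step_arm(targets="-0.02 0.01 0.08 0.01; -0.033 0.016 0.16 0.02; -0.033 0.016 0.24 0.034; -0.033 0.016 0.3 0.034; -0.033 0.016 0.32 0.034")

```text
time: 11.38
position: [0.6668, -0.0, 0.1047]
ee_rot: [-0.001, 0.288, 0.958, -0.003]
force: [-0.2, 1.0, -0.7]
gripper_width: 0.0345
```

>>> step_arm(targets="0 0 0 0; 0 0 0 0; 0 0 0 0; 0 0 0 0; 0 0 0 0")

```text
time: 11.8
position: [0.6674, -0.0002, 0.106]
ee_rot: [0.0, 0.288, 0.958, -0.003]
force: [-0.3, 0.1, 0.1]
gripper_width: 0.0338
```

```bash
python3 - <<'E'
from h import *
s=manip.state();p=optics.get_image("wrist")
for d in nets.cut_out(p,"trim"): print(d["p"],d["bbox"],rect(p,d["region"],.008,s))
plan(667.6,.5,75.5,56.6,"trim")
E
```

```text
0.83 [257.6, 171.8, 301.1, 310.6] [ 6.677e+02  5.000e-01  7.290e+01  1.980e+01 -3.380e+01]
trim shift [0.    0.004 0.12 ] turn -0.0 alt 2.0 cur 56.6 tilt [-0.002 -0.005 -1.   ] j6 -1.15 pos [ 6.672e+02 -1.000e-01  1.055e+02]
```

>>> step_arm(targets="0 0.004 0.04 0; 0 0.004 0.08 0; 0 0.004 0.105 0; 0 0.004 0.12 0; 0 0.004 0.12 0")

```text
time: 12.32
position: [0.6666, 0.0007, 0.0735]
ee_rot: [-0.002, 0.288, 0.958, -0.003]
force: [-0.5, 0.7, -0.2]
gripper_width: 0.034
```

>>> step_arm(targets="0 0 0 0; 0 0 0 0; 0 0 0 0; 0 0 0 0; 0 0 0 0", grip=-0.9, newtons=40)

```text
time: 12.73
position: [0.6666, 0.0007, 0.0736]
ee_rot: [-0.002, 0.288, 0.958, -0.003]
force: [0.4, 0.1, 0.0]
gripper_width: 0.0186
```

>>> step_arm(targets="0 0 -0.03 0; 0 0 -0.1 0; 0 0 -0.2 0; 0 0 -0.28 0; 0 0 -0.28 0")

```text
time: 13.15
position: [0.6698, 0.0007, 0.1497]
ee_rot: [0.003, 0.288, 0.958, -0.002]
force: [1.1, -0.1, -0.1]
gripper_width: 0.0188
```

```bash
python3 - <<'E'
from h import *
s=manip.state();p=optics.get_image("wrist");save(p,"w8.png",s=1)
plan(551.3,320.8,150,82.4,"tile");print(s["gripper_width"],s["force"])
E
```

```text
tile shift [ 1.097  0.81  -0.02 ] turn -0.287 alt 1.713 cur 56.6 tilt [ 0.001 -0.006 -1.   ] j6 -1.15 pos [668.7   0.8 147.2]
0.018821007599794153 [ 1.1025002  -0.09952743 -0.05649415]
```

View pics/w8.png

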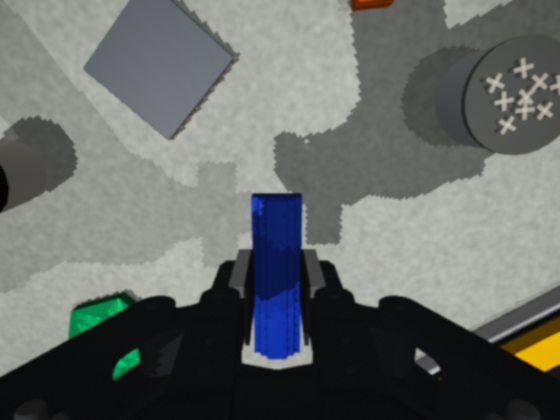

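The trim is held centrally along the jaws (250–302, 195–357). Carrying it to the tile.

>>> step_arm(targets="0.1 0.08 -0.05 0; 0.21 0.16 -0.05 0; 0.33 0.24 -0.05 0; 0.44 0.32 -0.05 0; 0.55 0.4 -0.05 0")

```text
time: 13.62
position: [0.6074, 0.1613, 0.1572]
ee_rot: [0.0, 0.288, 0.958, -0.003]
force: [-0.3, 0.1, -0.7]
gripper_width: 0.0183
```

>>> step_arm(targets="0.12 0.08 0 -0.06; 0.23 0.16 0 -0.12; 0.35 0.24 0 -0.19; 0.45 0.32 0 -0.25; 0.54 0.4 0 -0.287")

```text
time: 14.03
position: [0.5478, 0.3205, 0.1546]
ee_rot: [-0.002, 0.064, 0.998, -0.004]
force: [0.6, -0.2, -0.1]
gripper_width: 0.0185
```

>>> step_arm(targets="0 0 0 0; 0 0 0 0; 0 0 0 0; 0 0 0 0; 0 0 0 0")

```text
time: 14.45
position: [0.5482, 0.3193, 0.1543]
ee_rot: [-0.002, 0.065, 0.998, -0.004]
force: [-0.8, -0.5, -0.4]
gripper_width: 0.0188
```

```bash
python3 - <<'E'
from h import *
plan(550.3,320.8,110,82.4,"tile")
E
```

```text
tile shift [-0.008  0.008  0.177] turn 0.002 alt -1.998 cur 82.5 tilt [-0.004 -0.007 -1.   ] j6 -1.09 pos [548.2 319.3 154.3]
```

>>> step_arm(targets="-0.008 0.01 0.07 0; -0.008 0.01 0.14 0; -0.008 0.01 0.2 0; -0.008 0.01 0.23 0; -0.008 0.01 0.23 0")

```text
time: 14.87
position: [0.5492, 0.32, 0.0943]
ee_rot: [-0.004, 0.066, 0.998, -0.005]
force: [0.4, -0.7, -0.8]
gripper_width: 0.0184
```

>>> step_arm(targets="0 0 0 0; 0 0 0 0; 0 0 0 0; 0 0 0 0; 0 0 0 0")

```text
time: 15.28
position: [0.5496, 0.3202, 0.0951]
ee_rot: [-0.003, 0.066, 0.998, -0.004]
force: [0.6, 0.3, -0.6]
gripper_width: 0.0186
```

```bash
python3 - <<'E'
from h import *
plan(550.3,320.8,87,82.4,"tile")
s=manip.state();p=optics.get_image("wrist");save(p,"w9.png",s=1.2)
E
```

```text
tile shift [-0.003  0.003  0.032] turn 0.001 alt -1.999 cur 82.5 tilt [-0.007 -0.008 -1.   ] j6 -1.08 pos [549.6 320.2  95.1]
```

View pics/w9.png

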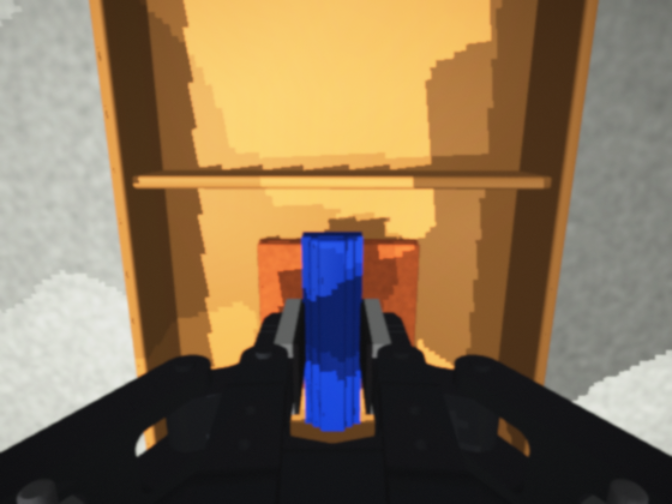

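The trim is square over the tile but about 2 mm left of its middle (332 against 338 px). I'll correct that while lowering.

>>> step_arm(targets="-0.003 0.008 0.01 0; -0.003 0.008 0.02 0; -0.003 0.008 0.025 0; -0.003 0.008 0.028 0; -0.003 0.008 0.028 0")

```text
time: 15.75
position: [0.5502, 0.3219, 0.0874]
ee_rot: [-0.004, 0.066, 0.998, -0.005]
force: [-0.8, -0.1, -0.1]
gripper_width: 0.0186
```

```bash
python3 - <<'E'
from h import *
plan(550.3,320.8,86.6,82.4,"tile");print(manip.state()["force"])
E
```

```text
tile shift [-0.001 -0.004  0.003] turn 0.001 alt -1.999 cur 82.5 tilt [-0.008 -0.009 -1.   ] j6 -1.08 pos [550.2 321.9  87.4]
[-0.77735123 -0.09638227 -0.07565749]
```

>>> step_arm(targets="0 0 0.001 0; 0 0 0.002 0; 0 0 0.003 0; 0 0 0.004 0; 0 0 0.004 0")

```text
time: 16.17
position: [0.5502, 0.3219, 0.0864]
ee_rot: [-0.004, 0.065, 0.998, -0.005]
force: [0.4, -0.3, -0.5]
gripper_width: 0.0182
```

```bash
python3 - <<'E'
from h import *
plan(550.3,320.8,86.6,82.4,"tile");print(manip.state()["force"])
E
```

```text
tile shift [-0.001 -0.004 -0.001] turn 0.001 alt -1.999 cur 82.5 tilt [-0.008 -0.009 -1.   ] j6 -1.08 pos [550.2 321.9  86.4]
[ 0.40757233 -0.26094594 -0.54502023]
```

>>> step_arm(targets="0 0 0.001 0; 0 0 0.002 0; 0 0 0.003 0; 0 0 0.003 0; 0 0 0.003 0")

```text
time: 16.58
position: [0.5502, 0.322, 0.0861]
ee_rot: [-0.004, 0.065, 0.998, -0.005]
force: [-3.5, -0.6, 6.0]
gripper_width: 0.0185
```

>>> step_arm(targets="0 0 0 0; 0 0 0 0; 0 0 0 0; 0 0 0 0; 0 0 0 0")

```text
time: 17.0
position: [0.5504, 0.322, 0.0862]
ee_rot: [-0.004, 0.065, 0.998, -0.005]
force: [-0.9, 0.5, 2.2]
gripper_width: 0.0189
```

Contact made at 2 N. Releasing.

>>> step_arm(targets="0 0 0 0; 0 0 0 0; 0 0 0 0; 0 0 0 0; 0 0 0 0", grip=-0.2)

```text
time: 17.42
position: [0.5503, 0.322, 0.086]
ee_rot: [-0.004, 0.066, 0.998, -0.005]
force: [-0.3, 0.8, -0.5]
gripper_width: 0.0341
```

>>> step_arm(targets="0 0 -0.06 0; 0 0 -0.16 0; 0 0 -0.28 0; 0 0 -0.35 0; 0 0 -0.35 0")

```text
time: 17.83
position: [0.5537, 0.3239, 0.1802]
ee_rot: [0.001, 0.065, 0.998, -0.002]
force: [1.1, 0.1, 0.1]
gripper_width: 0.0341
```

>>> step_arm(targets="0 0 0 0; 0 0 0 0; 0 0 0 0; 0 0 0 0; 0 0 0 0", grip=0.4)

```text
time: 18.25
position: [0.5531, 0.3236, 0.1789]
ee_rot: [-0.0, 0.065, 0.998, -0.003]
force: [0.0, -0.3, 0.2]
gripper_width: 0.0599
```

```bash
python3 - <<'E'
from h import *
s=manip.state();p=optics.get_image("wrist");save(p,"w10.png",s=1.2)
for d in nets.cut_out(p,"trim")[:2]: print(d["p"],d["bbox"],rect(p,d["region"],.021,s))
plan(456.5,130.5,200,82.4,"yellow")
E
```

```text
0.69 [256.8, 155.5, 292.1, 263.7] [551.2 320.8  72.1  21.1  -8. ]
yellow shift [ 0.283 -0.817 -0.079] turn 0.001 alt -1.999 cur 82.5 tilt [ 0.    -0.006 -1.   ] j6 -1.08 pos [553.3 323.7 179.3]
```

View pics/w10.png

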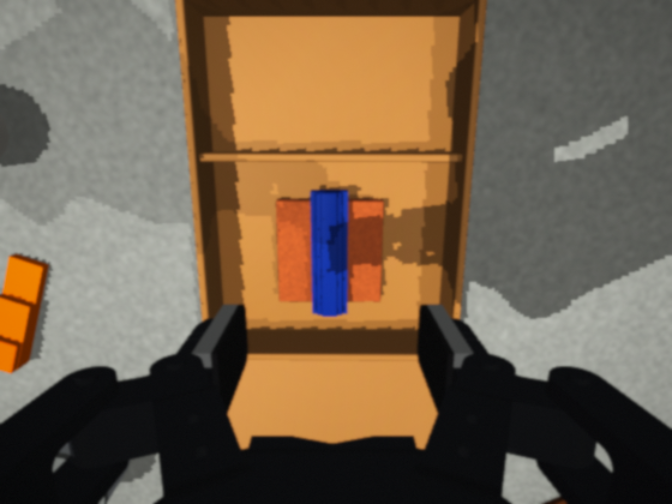

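Trim lies across the tile's middle (311–348, 190–315), measured at (551,321). Next the yellow pot.

>>> step_arm(targets="0.05 -0.15 0 0; 0.1 -0.3 0 0; 0.16 -0.45 0 0; 0.21 -0.6 0 0; 0.26 -0.74 0 0")

```text
time: 18.77
position: [0.4634, 0.1474, 0.1798]
ee_rot: [-0.0, 0.065, 0.998, -0.003]
force: [-0.1, -1.8, 0.5]
gripper_width: 0.0599
```

>>> step_arm(targets="0.02 -0.06 0 0; 0.02 -0.07 0 0; 0.02 -0.07 0 0; 0.02 -0.07 0 0; 0.02 -0.07 0 0")

```text
time: 19.18
position: [0.4568, 0.1314, 0.18]
ee_rot: [0.0, 0.065, 0.998, -0.003]
force: [-1.5, -0.2, 0.8]
gripper_width: 0.06
```

```bash
cat >> h.py <<'E'
def pot(n,xy0):
    s=manip.state();p=optics.get_image("wrist")
    for d in nets.cut_out(p,n)[:3]: print(n,d["p"],d["bbox"],rect(p,d["region"],.048,s))
    hsv=cv2.cvtColor(p["img"],cv2.COLOR_RGB2HSV)
    m=(cv2.inRange(hsv,(20,120,60),(35,255,255)) if n[0]=="y" else cv2.inRange(p["img"],(0,0,0),(28,28,28)))
    u=proj(p,[[xy0[0]/1000,xy0[1]/1000,.048]],s)[0];k=np.zeros_like(m);cv2.circle(k,tuple(int(v) for v in u),60,255,-1)
    m&=k; m=cv2.morphologyEx(m,cv2.MORPH_OPEN,np.ones((5,5)));print("pix",u,(m>0).sum());print(rect(p,m>0,.048,s))
E
python3 - <<'E'
from h import *
pot("yellow_pot",(456.5,130.5)); plan(456.5,130.5,120,82.4,"yellow")
E
```

```text
yellow_pot 0.97 [243.1, 184.1, 315.8, 265.0] [455.5 132.1  49.1  42.   -5.8]
yellow_pot 0.48 [14.0, 184.2, 118.5, 260.9] [436.5   7.8  64.5  42.3 -74.1]
pix [276.9392436  226.63487674] 4181
[457.6 132.1  44.8  42.9  -7.3]
yellow shift [-0.    -0.002  0.24 ] turn 0.002 alt -1.998 cur 82.6 tilt [-0.    -0.006 -1.   ] j6 -1.4 pos [456.6 131.4 179.9]
```

>>> step_arm(targets="-0.003 0.002 0.08 0; -0.003 0.002 0.17 0; -0.003 0.002 0.25 0; -0.003 0.002 0.31 0; -0.003 0.002 0.332 0")

```text
time: 19.7
position: [0.456, 0.1319, 0.0944]
ee_rot: [-0.002, 0.064, 0.998, -0.003]
force: [-0.6, 0.1, -0.5]
gripper_width: 0.0595
```

>>> step_arm(targets="0 0 0 0; 0 0 0 0; 0 0 0 0; 0 0 0 0; 0 0 0 0", grip=-0.4, newtons=30)

```text
time: 20.12
position: [0.4566, 0.132, 0.0953]
ee_rot: [-0.001, 0.064, 0.998, -0.003]
force: [-0.0, 0.1, -1.4]
gripper_width: 0.0431
```

>>> step_arm(targets="0 0 0 0; 0 0 -0.05 0; 0 0 -0.15 0; 0 0 -0.25 0; 0 0 -0.25 0")

```text
time: 20.53
position: [0.4598, 0.1326, 0.1629]
ee_rot: [0.004, 0.064, 0.998, -0.003]
force: [1.2, 0.1, -0.4]
gripper_width: 0.043
```

```bash
python3 - <<'E'
from h import *
pot("yellow_pot",(457,132)); plan(462.9,333.5,165,82.4,"bay");print(manip.state()["gripper_width"])
E
```

```text
yellow_pot 0.6 [216.9, 222.1, 336.2, 360.0] [497.5 129.6  85.6  68.3 -27.5]
pix [276.59756501 230.54831503] 3048
[478.3 129.2  49.9  27.3  82.7]
bay shift [ 0.081  0.801 -0.029] turn 0.003 alt -1.997 cur 82.7 tilt [-0.    -0.006 -1.   ] j6 -1.39 pos [457.4 132.4 158.9]
0.04286143758425274
```

>>> step_arm(targets="0.02 0.14 -0.04 0; 0.03 0.28 -0.04 0; 0.05 0.42 -0.04 0; 0.06 0.56 -0.04 0; 0.07 0.7 -0.04 0")

```text
time: 21.05
position: [0.4612, 0.3094, 0.166]
ee_rot: [-0.001, 0.064, 0.998, -0.004]
force: [1.5, -1.0, -0.8]
gripper_width: 0.043
```

>>> step_arm(targets="0.01 0.08 0 0; 0.01 0.1 0 0; 0.01 0.1 0 0; 0.01 0.1 0 0; 0.01 0.1 0 0")

```text
time: 21.47
position: [0.4617, 0.3333, 0.1649]
ee_rot: [-0.002, 0.065, 0.998, -0.004]
force: [-0.2, 0.7, -1.3]
gripper_width: 0.0426
```

```bash
python3 - <<'E'
from h import *
plan(462.2,333.5,99.5,82.4,"bay")
E
```

```text
bay shift [-0.003  0.003  0.262] turn 0.002 alt -1.998 cur 82.6 tilt [-0.005 -0.008 -1.   ] j6 -1.01 pos [461.7 333.3 164.9]
```

>>> step_arm(targets="-0.003 0.003 0.07 0; -0.003 0.003 0.14 0; -0.003 0.003 0.2 0; -0.003 0.003 0.235 0; -0.003 0.003 0.24 0")

```text
time: 21.88
position: [0.4612, 0.3319, 0.1029]
ee_rot: [-0.004, 0.065, 0.998, -0.005]
force: [0.8, -0.4, -1.6]
gripper_width: 0.0431
```

>>> step_arm(targets="0 0 0.003 0; 0 0 0.006 0; 0 0 0.01 0; 0 0 0.01 0; 0 0 0.01 0")

```text
time: 22.3
position: [0.4616, 0.332, 0.1011]
ee_rot: [-0.003, 0.065, 0.998, -0.005]
force: [-0.2, -0.6, -0.7]
gripper_width: 0.0427
```

```bash
python3 - <<'E'
from h import *
plan(462.2,333.5,99.5,82.4,"bay");print(manip.state()["force"])
E
```

```text
bay shift [-0.002  0.006  0.006] turn 0.001 alt -1.999 cur 82.5 tilt [-0.007 -0.009 -1.   ] j6 -1.01 pos [461.6 332.  101.1]
[-0.23877626 -0.64261117 -0.68731845]
```

>>> step_arm(targets="-0.004 0.008 0.001 0; -0.004 0.009 0.003 0; -0.004 0.009 0.005 0; -0.004 0.009 0.007 0; -0.004 0.009 0.008 0")

```text
time: 22.72
position: [0.4628, 0.3342, 0.0989]
ee_rot: [-0.003, 0.065, 0.998, -0.005]
force: [0.4, 0.2, -0.6]
gripper_width: 0.0428
```

>>> step_arm(targets="0 0 0 0; 0 0 0 0; 0 0 0 0; 0 0 0 0; 0 0 0 0")

```text
time: 23.13
position: [0.4627, 0.3341, 0.0989]
ee_rot: [-0.003, 0.065, 0.998, -0.005]
force: [0.1, -0.2, -0.8]
gripper_width: 0.0427
```

>>> step_arm(targets="0 0 0.001 0; 0 0 0.002 0; 0 0 0.003 0; 0 0 0.003 0; 0 0 0.003 0")

```text
time: 23.55
position: [0.4627, 0.3341, 0.0981]
ee_rot: [-0.003, 0.065, 0.998, -0.005]
force: [-0.4, 0.2, -0.5]
gripper_width: 0.0429
```

>>> step_arm(targets="0 0 0 0; 0 0 0 0; 0 0 0 0; 0 0 0 0; 0 0 0 0", grip=0.4)

```text
time: 23.97
position: [0.4628, 0.3342, 0.0983]
ee_rot: [-0.003, 0.065, 0.998, -0.005]
force: [-0.1, 0.3, 0.1]
gripper_width: 0.0596
```

>>> step_arm(targets="0 0 -0.06 0; 0 0 -0.16 0; 0 0 -0.28 0; 0 0 -0.36 0; 0 0 -0.36 0")

```text
time: 24.38
position: [0.466, 0.3362, 0.1937]
ee_rot: [0.001, 0.065, 0.998, -0.003]
force: [0.5, -0.3, 0.4]
gripper_width: 0.0598
```

>>> step_arm(targets="0 0 0 0; 0 0 0 0; 0 0 0 0; 0 0 0 0; 0 0 0 0")

```text
time: 24.8
position: [0.4654, 0.336, 0.1924]
ee_rot: [-0.0, 0.065, 0.998, -0.003]
force: [0.1, -0.4, 0.1]
gripper_width: 0.0597
```

```bash
python3 - <<'E'
from h import *
s=manip.state();p=optics.get_image("wrist");save(p,"w11.png",s=1)
hsv=cv2.cvtColor(p["img"],cv2.COLOR_RGB2HSV)
m=cv2.inRange(hsv,(24,150,60),(35,255,255));m=cv2.morphologyEx(m,cv2.MORPH_OPEN,np.ones((3,3)));print(rect(p,m>0,.052,s))
for d in nets.cut_out(p,"yellow_pot")[:1]: print(d["p"],d["bbox"],rect(p,d["region"],.052,s))
plan(540,-100,200,78,"hex way");plan(678.6,-140.8,200,78,"hex")
E
```

```text
[470.9 327.9  43.2  29.6  46. ]
0.67 [236.6, 179.8, 310.0, 258.1] [463.4 333.9  48.2  42.6 -31.8]
hex way shift [-0.522 -1.691 -0.018] turn 0.05 alt -1.95 cur 82.5 tilt [ 0.    -0.006 -1.   ] j6 -1.01 pos [465.6 336.1 192.8]
hex shift [-1.093 -1.78  -0.017] turn 0.05 alt -1.95 cur 82.5 tilt [ 0.    -0.006 -1.   ] j6 -1.01 pos [465.6 336.1 192.8]
```

View pics/w11.png

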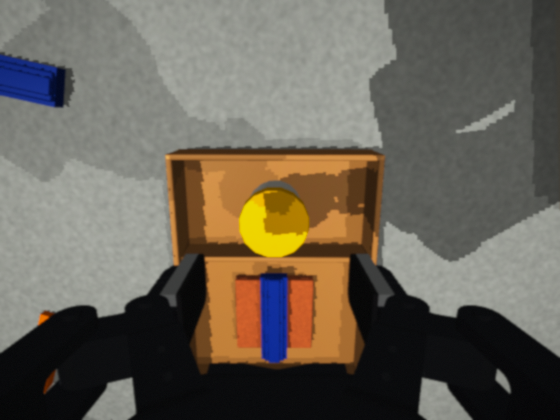

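Yellow pot stands upright in the middle of the small bay (273,222), measured at (463,334) against the target (463,333.5). The brown kit is complete, so next is the hex tile.

>>> step_arm(targets="-0.07 -0.12 -0.01 0; -0.15 -0.24 -0.01 0; -0.22 -0.36 -0.01 0; -0.3 -0.48 -0.01 0; -0.365 -0.595 -0.01 0", grip=0.6)

```text
time: 25.32
position: [0.5374, 0.1751, 0.1961]
ee_rot: [0.0, 0.065, 0.998, -0.003]
force: [0.4, 0.1, -0.5]
gripper_width: 0.0686
```

>>> step_arm(targets="-0.07 -0.12 -0.01 0; -0.15 -0.24 -0.01 0; -0.22 -0.36 -0.01 0; -0.3 -0.48 -0.01 0; -0.365 -0.595 -0.01 0")

```text
time: 25.73
position: [0.6091, 0.0137, 0.1994]
ee_rot: [0.0, 0.066, 0.998, -0.003]
force: [0.2, 0.5, 0.4]
gripper_width: 0.0682
```

>>> step_arm(targets="-0.07 -0.12 0 -0.05; -0.15 -0.24 0 -0.11; -0.22 -0.36 0 -0.17; -0.3 -0.46 0 -0.22; -0.32 -0.52 0 -0.235")

```text
time: 26.15
position: [0.6729, -0.1291, 0.2001]
ee_rot: [0.0, -0.119, 0.993, -0.004]
force: [0.1, -0.1, 0.1]
gripper_width: 0.0683
```

>>> step_arm(targets="0 0 0 0; 0 0 0 0; 0 0 0 0; 0 0 0 0; 0 0 0 0")

```text
time: 26.57
position: [0.6726, -0.1276, 0.2]
ee_rot: [0.0, -0.12, 0.993, -0.003]
force: [0.5, 0.6, 0.6]
gripper_width: 0.0682
```

```bash
python3 - <<'E'
from h import *
s=manip.state();p=optics.get_image("wrist");save(p,"w12.png",s=1.2)
for d in nets.cut_out(p,"hex_tile")[:2]:
    print(d["p"],d["bbox"],rect(p,d["region"],.009,s))
    # least-width directions
    c=max(cv2.findContours(d["region"].astype(np.uint8),0,1)[0],key=cv2.contourArea)[:,0]
    w=np.array([ray(p,u,.006,s)[:2] for u in c])*1000
    r=[(np.mean([np.ptp(w@[np.cos(t),np.sin(t)]) for t in np.radians([a,a+60,a+120])]),a) for a in range(0,60)]
    print(min(r),max(r),(w.max(0)+w.min(0))/2)
plan(678.6,-140.8,120,103.7,"hex")
E
```

```text
0.9 [222.9, 160.0, 297.5, 248.1] [ 679.6 -141.7   68.6   59.8   14.6]
(np.float64(61.3964089659323), 43) (np.float64(69.11152194634091), 13) [ 680.44732968 -141.33677008]
hex shift [-0.011 -0.053  0.321] turn 0.0 alt -2.0 cur 103.7 tilt [ 0.001 -0.007 -1.   ] j6 -2.16 pos [ 672.7 -127.9  200.2]
```

View pics/w12.png

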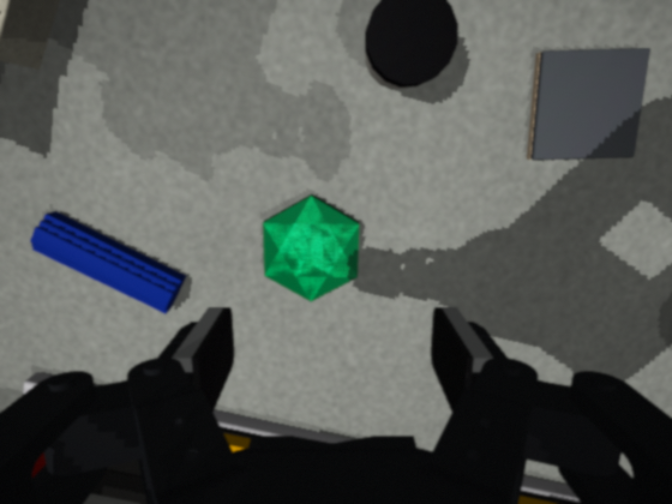

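The hex tile's flats are parallel to the pads (263–360, 195–300). Its centre is about (679.8,−141.5), and nothing is in the fingers' way.

```bash
python3 -c "
from h import *
plan(679.8,-141.5,100,103.6)"
```

```text
shift [-0.015 -0.057  0.401] turn 0.002 alt -1.998 cur 103.7 tilt [ 0.001 -0.007 -1.   ] j6 -2.16 pos [ 672.7 -127.9  200.2]
```

>>> step_arm(targets="-0.015 -0.03 0.08 0; -0.015 -0.057 0.18 0; -0.015 -0.057 0.28 0; -0.015 -0.057 0.37 0; -0.015 -0.057 0.4 0")

```text
time: 27.08
position: [0.6777, -0.1404, 0.0961]
ee_rot: [-0.003, -0.12, 0.993, -0.002]
force: [-0.3, 0.3, -0.3]
gripper_width: 0.0685
```

>>> step_arm(targets="0 0 0 0; 0 0 0 0; 0 0 0 0; 0 0 0 0; 0 0 0 0")

```text
time: 27.5
position: [0.6787, -0.1406, 0.098]
ee_rot: [-0.001, -0.12, 0.993, -0.003]
force: [-0.5, -0.2, 0.2]
gripper_width: 0.0681
```

```bash
python3 - <<'E'
from h import *
s=manip.state();p=optics.get_image("wrist")
for d in nets.cut_out(p,"hex_tile")[:2]: print(d["p"],d["bbox"],rect(p,d["region"],.007,s))
plan(679.8,-141.5,74,103.6)
E
```

```text
0.63 [215.0, 181.4, 337.7, 319.5] [ 680.  -141.2   70.2   60.7   12.2]
 shift [-0.005 -0.005  0.093] turn 0.002 alt -1.998 cur 103.8 tilt [-0.003 -0.005 -1.   ] j6 -2.17 pos [ 678.3 -140.5   97.3]
```

>>> step_arm(targets="-0.005 -0.004 0.03 0; -0.005 -0.004 0.06 0; -0.005 -0.004 0.085 0; -0.005 -0.004 0.097 0; -0.005 -0.004 0.1 0")

```text
time: 28.02
position: [0.6788, -0.1411, 0.0705]
ee_rot: [-0.003, -0.12, 0.993, -0.002]
force: [0.4, 0.3, 0.3]
gripper_width: 0.0682
```

>>> step_arm(targets="0 0 0 0; 0 0 0 0; 0 0 0 0; 0 0 0 0; 0 0 0 0", grip=-0.2, newtons=40)

```text
time: 28.43
position: [0.6788, -0.141, 0.0706]
ee_rot: [-0.003, -0.12, 0.993, -0.002]
force: [-0.1, -0.4, -0.5]
gripper_width: 0.0588
```

>>> step_arm(targets="0 0 -0.03 0; 0 0 -0.1 0; 0 0 -0.2 0; 0 0 -0.3 0; 0 0 -0.3 0")

```text
time: 28.85
position: [0.6823, -0.1417, 0.1526]
ee_rot: [0.002, -0.12, 0.993, -0.004]
force: [0.6, -0.8, 0.7]
gripper_width: 0.0585
```

>>> step_arm(targets="0 0 0 0; 0 0 0 0; 0 0 0 0; 0 0 0 0; 0 0 0 0")

```text
time: 29.27
position: [0.6816, -0.1415, 0.151]
ee_rot: [0.001, -0.12, 0.993, -0.004]
force: [-0.8, -0.6, -0.5]
gripper_width: 0.0583
```

```bash
python3 - <<'E'
from h import *
s=manip.state();p=optics.get_image("wrist");save(p,"w13.png",s=1)
z=s["position"][2]-.0651+.0
for d in nets.cut_out(p,"hex_tile")[:1]: print(d["p"],d["bbox"],rect(p,d["region"],z,s))
plan(500,-365,200,77.5,"white");print(s["gripper_width"],s["force"])
E
```

```text
0.58 [202.0, 193.0, 352.8, 357.5] [ 684.2 -141.4   70.7   63.7   72.8]
white shift [ 0.919 -0.696 -0.19 ] turn 0.292 alt -1.708 cur 103.8 tilt [ 0.003 -0.007 -1.   ] j6 -2.17 pos [ 681.8 -141.6  151.5]
0.05830180706094096 [-0.79753597 -0.64405845 -0.50572549]
```

```bash
python3 -c "
from h import *
plan(575,-370,275,77.5)"
```

```text
shift [ 0.632 -0.79  -0.489] turn 0.292 alt -1.708 cur 103.8 tilt [ 0.003 -0.007 -1.   ] j6 -2.17 pos [ 681.8 -141.6  151.5]
```

>>> step_arm(targets="0.08 -0.1 -0.06 0; 0.17 -0.2 -0.12 0; 0.25 -0.31 -0.19 0; 0.33 -0.41 -0.25 0; 0.41 -0.51 -0.31 0")

```text
time: 29.78
position: [0.6115, -0.2905, 0.2304]
ee_rot: [0.001, -0.12, 0.993, -0.004]
force: [0.8, 0.4, -1.3]
gripper_width: 0.0585
```

>>> step_arm(targets="0.08 -0.1 -0.06 0.07; 0.16 -0.2 -0.12 0.14; 0.22 -0.28 -0.18 0.21; 0.22 -0.28 -0.18 0.27; 0.22 -0.28 -0.18 0.292")

```text
time: 30.2
position: [0.5741, -0.3734, 0.2772]
ee_rot: [0.003, 0.112, 0.994, -0.004]
force: [0.4, 1.1, -1.1]
gripper_width: 0.0588
```

>>> step_arm(targets="0 0 0 0; 0 0 0 0; 0 0 0 0; 0 0 0 0; 0 0 0 0")

```text
time: 30.62
position: [0.5742, -0.373, 0.2769]
ee_rot: [0.003, 0.112, 0.994, -0.004]
force: [0.0, 0.5, -0.9]
gripper_width: 0.0584
```

```bash
python3 - <<'E'
from h import *
s=manip.state();p=optics.get_image("wrist");save(p,"w13.png",s=1.4)
np.save("w13.npy",{"s":s,"p":{k:v for k,v in p.items() if k!="img"},"img":p["img"]},allow_pickle=True)
plan(540,-370,150,77.5)
for d in nets.cut_out(p,"white_carton")[:1]: print(d["p"],d["bbox"])
E
```

```text
shift [ 0.139 -0.015  0.507] turn -0.004 alt 1.996 cur 77.2 tilt [ 0.004 -0.009 -1.   ] j6 -2.09 pos [ 574.2 -373.   277. ]
0.82 [172.2, 2.0, 354.6, 254.7]
```

View pics/w13.png

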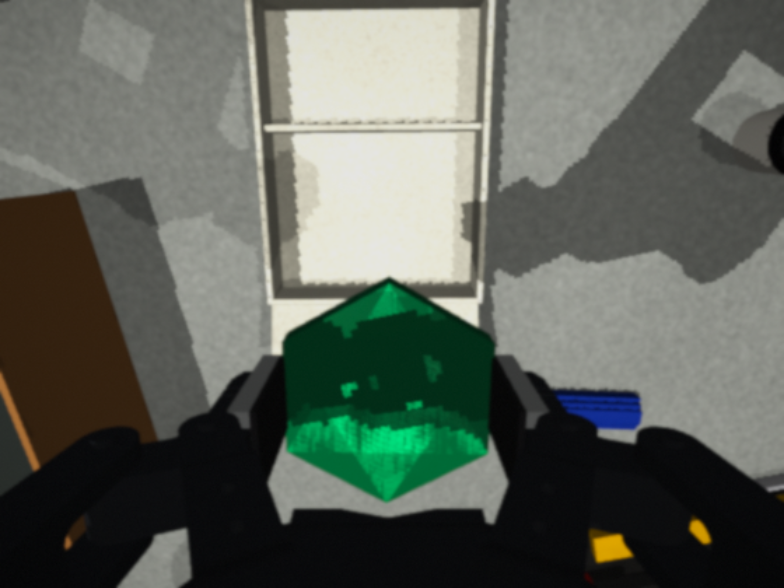

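Wrist view: the hex is firmly held. The white carton's front rim corners are at (268,301) and (482,300) enlarged, and its divider runs (265,127)–(481,126). I'll fit the carton pose to these.

```bash
python3 - <<'E'
from h import *
from scipy.optimize import least_squares
D=np.load("w13.npy",allow_pickle=True).item();s=D["s"];p={**D["p"],"img":D["img"]}
M=np.array([[92,-70,35],[92,70,35],[-18,-66,30],[-18,66,30]]);U=np.array([(268,301),(482,300),(265,127),(481,126)])/1.4
def w(q):
    t=q[2];R=np.array([[np.cos(t),-np.sin(t)],[np.sin(t),np.cos(t)]]);return np.c_[M[:,:2]@R.T+q[:2],M[:,2]]/1000
r=least_squares(lambda q:(proj(p,w(q),s)-U).ravel(),[500,-365,-.2]);q=r.x
print(q[:2],np.degrees(q[2]),r.fun.reshape(-1,2).round(1).tolist())
c,n=np.cos(q[2]),np.sin(q[2])
L=q[:2]+36*np.array([c,n]);S=q[:2]-54*np.array([c,n]);print("large",L,"small",S)
plan(L[0]-1,L[1],150,np.degrees(q[2])+90)
E
```

```text
[ 508.52264369 -368.98472508] -12.527859492290865 [[-0.6, 1.5], [0.6, 1.7], [-1.4, -1.1], [1.4, -1.4]]
large [ 543.6655071  -376.79363996] small [ 455.80834858 -357.27135275]
 shift [ 0.123 -0.039  0.508] turn -0.004 alt 1.996 cur 77.2 tilt [ 0.004 -0.009 -1.   ] j6 -2.09 pos [ 574.2 -373.1  277. ]
```

>>> step_arm(targets="0.06 -0.02 0.1 0; 0.125 -0.036 0.2 0; 0.125 -0.036 0.33 0; 0.125 -0.036 0.46 0; 0.125 -0.036 0.5 0")

```text
time: 31.13
position: [0.5399, -0.3739, 0.1463]
ee_rot: [-0.001, 0.112, 0.994, -0.001]
force: [-0.8, 0.7, -1.8]
gripper_width: 0.0588
```

>>> step_arm(targets="0 0 0 0; 0 0 0 0; 0 0 0 0; 0 0 0 0; 0 0 0 0")

```text
time: 31.55
position: [0.541, -0.3747, 0.1486]
ee_rot: [0.001, 0.112, 0.994, -0.003]
force: [0.9, 0.5, -0.8]
gripper_width: 0.0586
```

```bash
python3 - <<'E'
from h import *
plan(542.4,-376,85,77.5)
s=manip.state();p=optics.get_image("wrist")
# check divider line: strongest row edges in columns left/right of center vs prediction
t=np.radians(-12.5);R=np.array([[np.cos(t),-np.sin(t)],[np.sin(t),np.cos(t)]])
P=np.array([[*(np.array([508.5,-369])+R@np.array(m)),z] for m,z in [((-18,66),30),((-18,-66),30),((-18,0),30),((20,-70),35),((20,70),35)]])/1000
q=proj(p,P,s);print(q.round(0).tolist())
g=cv2.cvtColor(p["img"],cv2.COLOR_RGB2GRAY).astype(int);u=q[2]
print(g[int(u[1])-10:int(u[1])+10,int(u[0])-30:int(u[0])+30].mean(1).round(0),int(u[1])-10)
v=int(q[3][1])
for k in (3,4): a=int(q[k][0]);print(a-10,g[v-2:v+3,a-10:a+12].mean(0).round(0))
E
```

```text
shift [-0.006 -0.002  0.255] turn -0.004 alt 1.996 cur 77.2 tilt [ 0.001 -0.005 -1.   ] j6 -2.12 pos [ 541.  -374.7  148.6]
[[403.0, 140.0], [148.0, 142.0], [275.0, 141.0], [144.0, 215.0], [407.0, 214.0]]
[178. 152. 127. 111. 100.  87.  82. 102. 149. 194. 216. 222. 221. 217.
 206. 200. 213. 220. 220. 218.] 131
134 [129. 128. 127. 126. 126. 126. 127. 128. 131. 140. 163. 186. 196. 199.
 197. 185. 155. 113.  77.  61.  58.  59.]
397 [ 70.  91. 113. 126. 134. 137. 136. 126. 104.  89.  85.  84.  83.  81.
  80.  80.  81.  81.  83.  84.  84.  84.]
```

The predicted rim and divider match the image within 2 px. Lowering.

>>> step_arm(targets="-0.006 -0.001 0.07 -0.004; -0.006 -0.001 0.15 -0.004; -0.006 -0.001 0.22 -0.004; -0.006 -0.001 0.255 -0.004; -0.006 -0.001 0.262 -0.004")

```text
time: 32.02
position: [0.5415, -0.3748, 0.0812]
ee_rot: [-0.001, 0.109, 0.994, -0.001]
force: [-0.8, -0.8, -2.2]
gripper_width: 0.0587
```

>>> step_arm(targets="0 0 0 0; 0 0 0 0; 0 0 0 0; 0 0 0 0; 0 0 0 0")

```text
time: 32.43
position: [0.5419, -0.3751, 0.0821]
ee_rot: [-0.0, 0.109, 0.994, -0.002]
force: [-0.2, -1.0, -0.7]
gripper_width: 0.0586
```

```bash
python3 - <<'E'
from h import *
plan(542.4,-376.2,75,77.5);print(manip.state()["force"])
E
```

```text
shift [-0.003 -0.004  0.029] turn 0.0 alt -2.0 cur 77.5 tilt [-0.001 -0.004 -1.   ] j6 -2.13 pos [ 541.9 -375.1   82.1]
[-0.17952419 -1.01505602 -0.70934301]
```

>>> step_arm(targets="-0.002 -0.004 0.008 0; -0.002 -0.004 0.015 0; -0.002 -0.004 0.02 0; -0.002 -0.004 0.024 0; -0.002 -0.004 0.027 0")

```text
time: 32.85
position: [0.542, -0.3761, 0.075]
ee_rot: [-0.0, 0.109, 0.994, -0.002]
force: [0.3, 0.6, -0.7]
gripper_width: 0.0583
```

>>> step_arm(targets="0 0 0.001 0; 0 0 0.002 0; 0 0 0.003 0; 0 0 0.004 0; 0 0 0.004 0")

```text
time: 33.27
position: [0.5421, -0.3762, 0.0745]
ee_rot: [-0.0, 0.109, 0.994, -0.002]
force: [-1.2, 1.2, 4.8]
gripper_width: 0.0585
```

Contact made. Releasing, then on to the black pot.

>>> step_arm(targets="0 0 0 0; 0 0 0 0; 0 0 0 0; 0 0 0 0; 0 0 0 0", grip=0.65)

```text
time: 33.68
position: [0.5421, -0.3761, 0.0744]
ee_rot: [-0.0, 0.109, 0.994, -0.002]
force: [0.3, 0.6, 0.6]
gripper_width: 0.0708
```

>>> step_arm(targets="0 0 -0.08 0; 0 0 -0.2 0; 0 0 -0.35 0; 0 0 -0.46 0; 0 0 -0.46 0")

```text
time: 34.1
position: [0.5449, -0.3782, 0.1973]
ee_rot: [0.005, 0.109, 0.994, -0.006]
force: [0.5, 0.1, 1.4]
gripper_width: 0.0706
```

>>> step_arm(targets="0 0 0 0; 0 0 0 0; 0 0 0 0; 0 0 0 0; 0 0 0 0", grip=0.4)

```text
time: 34.52
position: [0.5443, -0.3777, 0.1956]
ee_rot: [0.004, 0.109, 0.994, -0.005]
force: [0.2, -0.0, 0.4]
gripper_width: 0.0601
```

```bash
python3 - <<'E'
from h import *
s=manip.state();p=optics.get_image("wrist");save(p,"w14.png",s=1)
for d in nets.cut_out(p,"hex_tile")[:1]: print(d["p"],d["bbox"],rect(p,d["region"],.011,s))
plan(550.8,-119,195,77.5,"black")
E
```

```text
0.64 [240.2, 151.7, 323.0, 245.8] [ 543.6 -377.    68.    60.2  -14.1]
black shift [ 0.199  1.017 -0.007] turn 0.0 alt -2.0 cur 77.5 tilt [ 0.007 -0.011 -1.   ] j6 -2.13 pos [ 544.5 -377.9  196.2]
```

Hex placed at (543.6,−377.0) against the target (543.7,−376.8).

>>> step_arm(targets="0.03 0.15 0 0; 0.06 0.3 0 0; 0.09 0.45 0 0; 0.12 0.6 0 0; 0.14 0.72 0 0")

```text
time: 35.03
position: [0.5486, -0.192, 0.1935]
ee_rot: [0.003, 0.108, 0.994, -0.005]
force: [0.2, -0.7, -0.4]
gripper_width: 0.0598
```

>>> step_arm(targets="0.03 0.15 0 0; 0.06 0.28 0 0; 0.06 0.3 0 0; 0.06 0.3 0 0; 0.06 0.3 0 0")

```text
time: 35.45
position: [0.5502, -0.1158, 0.1927]
ee_rot: [0.003, 0.108, 0.994, -0.005]
force: [0.3, -0.5, 0.4]
gripper_width: 0.0595
```

```bash
python3 - <<'E'
from h import *
pot("black_pot",(550.8,-119)); plan(550.8,-119,97,77.5,"black")
E
```

```text
black_pot 0.97 [242.7, 185.5, 309.0, 261.6] [ 552.8 -119.2   47.6   42.8   14.6]
pix [274.46702999 220.89558396] 3428
[ 554.  -118.1   42.9   40.4  -12.2]
black shift [-0.001 -0.005  0.383] turn -0.0 alt 2.0 cur 77.5 tilt [ 0.006 -0.01  -1.   ] j6 -1.76 pos [ 550.3 -116.8  192.8]
```

>>> step_arm(targets="-0.013 -0.008 0.08 0; -0.013 -0.008 0.17 0; -0.013 -0.008 0.27 0; -0.013 -0.008 0.35 0; -0.013 -0.008 0.38 0")

```text
time: 35.97
position: [0.5518, -0.1213, 0.0946]
ee_rot: [0.001, 0.11, 0.994, -0.004]
force: [-1.5, -0.4, 0.1]
gripper_width: 0.0595
```

```bash
python3 -c "
from h import *
plan(553.5,-118.3,96,77.5)"
```

```text
shift [-0.004  0.013 -0.006] turn -0.002 alt 1.998 cur 77.4 tilt [ 0.001 -0.008 -1.   ] j6 -1.76 pos [ 551.8 -121.3   94.6]
```

>>> step_arm(targets="-0.004 0.011 -0.004 0; -0.004 0.011 -0.004 0; -0.004 0.011 -0.004 0; -0.004 0.011 -0.004 0; -0.004 0.011 -0.004 0")

```text
time: 36.38
position: [0.5542, -0.1192, 0.097]
ee_rot: [0.002, 0.11, 0.994, -0.005]
force: [0.5, 0.8, 0.4]
gripper_width: 0.0598
```

>>> step_arm(targets="0 0 0 0; 0 0 0 0; 0 0 0 0; 0 0 0 0; 0 0 0 0", grip=-0.4, newtons=30)

```text
time: 36.8
position: [0.5549, -0.1194, 0.0982]
ee_rot: [0.003, 0.11, 0.994, -0.005]
force: [-1.2, -0.3, 6.4]
gripper_width: 0.043
```

>>> step_arm(targets="0 0 0 0; 0 0 -0.05 0; 0 0 -0.15 0; 0 0 -0.3 0; 0 0 -0.3 0")

```text
time: 37.22
position: [0.558, -0.1199, 0.181]
ee_rot: [0.009, 0.11, 0.994, -0.007]
force: [0.9, -0.4, 0.5]
gripper_width: 0.0427
```

>>> step_arm(targets="0 0 0 0; 0 0 0 0; 0 0 0 0; 0 0 0 0; 0 0 0 0")

```text
time: 37.63
position: [0.5573, -0.1196, 0.1797]
ee_rot: [0.008, 0.11, 0.994, -0.006]
force: [0.3, -0.1, -0.3]
gripper_width: 0.0428
```

```bash
python3 -c "
from h import *
plan(455.8,-357.3,170,77.5); print(manip.state()['gripper_width'])"
```

```text
shift [ 0.189 -1.016  0.046] turn -0.001 alt 1.999 cur 77.4 tilt [ 0.014 -0.014 -1.   ] j6 -1.75 pos [ 557.3 -119.6  179.7]
0.04284335230974265
```

>>> step_arm(targets="0.03 -0.15 0 0; 0.06 -0.3 0 0; 0.09 -0.45 0 0; 0.11 -0.6 0 0; 0.13 -0.72 0 0")

```text
time: 38.05
position: [0.4849, -0.2901, 0.1803]
ee_rot: [0.007, 0.11, 0.994, -0.006]
force: [-0.0, -0.1, -0.9]
gripper_width: 0.0428
```

>>> step_arm(targets="0.03 -0.15 0 0; 0.06 -0.28 0 0; 0.06 -0.3 0 0; 0.06 -0.3 0 0; 0.06 -0.3 0 0")

```text
time: 38.47
position: [0.4536, -0.3594, 0.18]
ee_rot: [0.007, 0.111, 0.994, -0.005]
force: [1.2, 0.0, -1.2]
gripper_width: 0.0426
```

>>> step_arm(targets="0 0 0 0; 0 0 0 0; 0 0 0 0; 0 0 0 0; 0 0 0 0")

```text
time: 38.88
position: [0.454, -0.3589, 0.18]
ee_rot: [0.007, 0.11, 0.994, -0.005]
force: [-0.5, -0.4, -0.4]
gripper_width: 0.0424
```

```bash
python3 -c "
from h import *
plan(456,-357.3,102,77.5)"
```

```text
shift [-0.002  0.011  0.312] turn -0.002 alt 1.998 cur 77.4 tilt [ 0.012 -0.012 -1.   ] j6 -2.22 pos [ 454.  -358.9  180. ]
```

>>> step_arm(targets="-0.002 0.011 0.07 0; -0.002 0.011 0.15 0; -0.002 0.011 0.22 0; -0.002 0.011 0.27 0; -0.002 0.011 0.28 0")

```text
time: 39.3
position: [0.455, -0.3559, 0.1075]
ee_rot: [0.005, 0.11, 0.994, -0.004]
force: [-0.0, 1.0, -1.4]
gripper_width: 0.0434
```

>>> step_arm(targets="0 0 0 0; 0 0 0 0; 0 0 0 0; 0 0 0 0; 0 0 0 0")

```text
time: 39.72
position: [0.4553, -0.3563, 0.1084]
ee_rot: [0.006, 0.11, 0.994, -0.004]
force: [0.4, 0.9, -0.4]
gripper_width: 0.0429
```

```bash
python3 -c "
from h import *
plan(456,-357.3,101.5,77.5);print(manip.state()['force'])"
```

```text
shift [-0.003 -0.003  0.028] turn -0.001 alt 1.999 cur 77.4 tilt [ 0.01 -0.01 -1.  ] j6 -2.21 pos [ 455.3 -356.3  108.4]
[ 0.38000263  0.87264555 -0.38329367]
```

>>> step_arm(targets="-0.002 -0.003 0.008 0; -0.002 -0.003 0.014 0; -0.002 -0.003 0.019 0; -0.002 -0.003 0.022 0; -0.002 -0.003 0.024 0")

```text
time: 40.13
position: [0.4557, -0.3571, 0.1023]
ee_rot: [0.005, 0.11, 0.994, -0.004]
force: [0.3, 0.7, 1.7]
gripper_width: 0.0428
```

>>> step_arm(targets="0 0 0.001 0; 0 0 0.002 0; 0 0 0.003 0; 0 0 0.004 0; 0 0 0.004 0")

```text
time: 40.55
position: [0.456, -0.3572, 0.1022]
ee_rot: [0.006, 0.11, 0.994, -0.004]
force: [-0.5, 1.9, 7.2]
gripper_width: 0.0427
```

Contact made. Releasing and retracting.

>>> step_arm(targets="0 0 0 0; 0 0 0 0; 0 0 0 0; 0 0 0 0; 0 0 0 0", grip=0.4)

```text
time: 40.97
position: [0.4559, -0.3572, 0.102]
ee_rot: [0.005, 0.11, 0.994, -0.004]
force: [0.1, -0.2, 1.4]
gripper_width: 0.0596
```

>>> step_arm(targets="0 0 -0.06 0; 0 0 -0.16 0; 0 0 -0.28 0; 0 0 -0.4 0; 0 0 -0.4 0")

```text
time: 41.38
position: [0.4571, -0.3587, 0.2088]
ee_rot: [0.01, 0.11, 0.994, -0.008]
force: [1.3, -0.4, 1.2]
gripper_width: 0.0601
```

>>> step_arm(targets="0 0 0 0; 0 0 0 0; 0 0 0 0; 0 0 0 0; 0 0 0 0")

```text
time: 41.8
position: [0.4567, -0.3582, 0.2074]
ee_rot: [0.009, 0.11, 0.994, -0.007]
force: [0.2, -0.3, 0.1]
gripper_width: 0.0603
```

```bash
python3 - <<'E'
from h import *
s=manip.state();p=optics.get_image("wrist");q=optics.get_image("top")
for d in nets.cut_out(p,"black_pot")[:2]: print("black",d["p"],d["bbox"],rect(p,d["region"],.052,s))
for n,z in {"terracotta_tile":13,"hex_tile":13,"trim":21,"yellow_pot":52,"black_pot":52,"grey_tile":9,"red_pot":48}.items():
    for d in nets.cut_out(q,n)[:2]: print(n,d["p"],d["bbox"],rect(q,d["region"],z/1000))
a=cv2.resize(p["img"],(480,360));b=cv2.resize(q["img"][120:280,100:480],None,fx=2.0,fy=1.5)
b=cv2.resize(q["img"][130:270,110:470],(760,296));a=cv2.resize(p["img"][100:320,100:460],(490,300))
im=np.zeros((598,760,3),np.uint8);im[:296]=b;im[297:597,:490]=a
cv2.imwrite("pics/final.png",im[:,:,::-1])
E
```

```text
black 0.94 [248.5, 173.5, 312.1, 243.8] [ 454.7 -358.7   46.7   42.6   14.4]
terracotta_tile 0.71 [150.7, 192.9, 176.1, 212.6] [547.3 299.6  59.1  22.3  -7.1]
hex_tile 0.7 [407.2, 184.6, 434.4, 209.0] [ 545.  -375.8   65.6   57.7   88.4]
trim 0.78 [356.2, 130.1, 389.8, 142.6] [ 713.8 -260.9   90.4   28.7   75.2]
trim 0.53 [207.6, 265.5, 243.9, 286.9] [347.1 152.8  92.   27.2  72. ]
yellow_pot 0.55 [143.2, 223.1, 166.4, 243.3] [464.2 326.8  49.8  41.3  88.4]
grey_tile 0.87 [267.5, 186.6, 298.4, 213.5] [554.8  -5.4  63.6  62.7  14.7]
red_pot 0.49 [273.5, 231.5, 293.6, 254.0] [436.1  -4.5  43.8  43.8  -1.4]
red_pot 0.3 [386.8, 155.0, 457.0, 247.3] [ 534.7 -360.6  250.6  138.6  -18. ]
```

View pics/final.png

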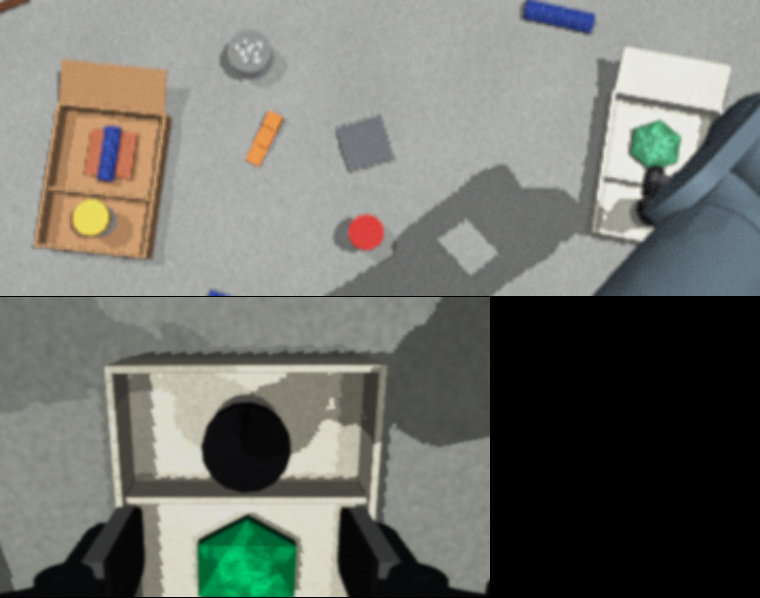

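The final view shows every item in its place, the grey tile and red pot unmoved, and the gripper clear of everything. Handing in.

```bash
python3 -c "
from h import *
print(manip.state()['time'],workorder.job_done())"
```

```text
the job is handed in; nothing more can be done
42.3 None
```

Both kits are made up and handed in at 42.3 s, in the order asked. The hand-in call reports no verdict, so what follows is from my own camera checks.

| Item | Measured at (mm) | Bay centre (mm) | Notes |
|---|---|---|---|
| Terracotta tile | (551.3, 320.8) | (552.1, 321.6) | yaw −7.6°, the same as the carton |
| Blue trim (smallest) | (551.2, 320.8) | (552.1, 321.6) | centred on the tile to about 0.1 mm, yaw −8° |
| Yellow pot | (463.4, 333.9) | (462.9, 333.5) | upright |
| Hex tile | (543.6, −377.0) | (543.7, −376.8) | flat |
| Black pot | (454.7, −358.7) | (455.8, −357.3) | upright, about 2 mm off by this reading |

- **Left alone:** the grey tile and red pot measured within 1–3 mm of their first positions, which is the accuracy of the overhead camera. The gripper was clear of everything at the end.
- **First terracotta placing:** the tile touched the carton floor about 5 mm off target, with about 14 N upward and 20 N in all. I lifted it 3 mm, moved it over and set it down again before releasing.
- **Checks that disagreed:** in the last overhead view the networks saw only part of the terracotta tile, because the trim covers it. They found neither the placed trim nor the black pot, which the arm hid. That view also put the yellow pot about 7 mm off in y, but its outline there included part of the body. I relied on the close wrist views for all of these.

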